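# Set up the tilting light panel for a slide reading

## Robot

A 6-joint arm with a two-finger parallel gripper is mounted at the origin on the work surface. World frame = base frame: x ahead of the robot, y to its left, z up, the work surface at z = 0. Lengths are in m, angles in rad, forces in N, time in s.
With the tool pointing down it reaches from about 0.35 to 0.975 m from the base axis. Payload 17.4 kg.
Tool frame: the origin (TCP) lies between the finger pads; the fingertips stand 8 mm ahead of it and the grasp point (between the pads) lies 11 mm behind it; z points along the fingers, y is the line along which they close (so a half turn about z gives the same grasp; the last joint's range is limited). The gripper opens to 85 mm and grips with 20 to 120 N. Pads are 22 mm wide; open, the fingers measure 114 mm over their backs; the gripper's body (76 mm by 85 mm) begins 54 mm behind the grasp point. The pads swing forward as they close: fully open they stand 13 mm farther back than shut.
Start: joints at [1.201, 0.116, 1.442, -0, 1.584, -0.038], TCP at [0.22, 0.638, 0.239] pointing down, gripper open.
Joint ranges: [-2.83, 2.83], [-0.83, 2.19], [0.07, 2.5], [-1.14, 4.28], [0.01, 3], [-2.97, 2.97]. Speed limits (rad/s): [1.89, 1.89, 2.22, 3.14, 3.14, 3.14].

## Interface

Orientations are given as a rotation vector (axis times angle).
In Python, from workcell import r, eyes, job gives the robot as it stands.
- The arm moves only by the tool apply_moves, never from a script. Its argument "plan" is text: rows parted by semicolons, each of 5 numbers parted by spaces: the shift along the tool's x, y, z scaled (see below), then the turn about the tool's z scaled (see below), then the opening, from 0 (shut) to 1 (fully open). In form: x y z spin grip; .... A call has exactly 10 rows; each row shifts and turns the commanded pose from where the row before left it, along the tool's axes as they then stand; what a row does not reach is not made up. The controller multiplies each number of a shift by 0.03 m and each number of a turn by 8 degrees. A row lasts 1/8 s, in which the tool goes at most 62.5 mm and 10.7 degrees, less where a joint would pass 70% of its speed; a pose out of reach is approached as far as the arm can. A call with a number of a shift or a turn outside -1 to 1 is refused whole. A call with a gripper value outside its range is refused whole. The fingers move at their own pace and stop on an object; "squeeze" is the grip in N (left out, the last holds). Time passes only in rows, so rows that do not move let the fingers close, or fill a call up. It gives the time, the measured TCP pose, the force, the opening and the grip force at its end, in the units of the state.
- r.observe(): the state, without advancing time (a new reading comes with each control period).
- eyes.get_image(name): name is "side" or "top" or "wrist"; returns the picture (384x512x3 uint8, blue, green, red); there is no depth.
- eyes.get_calibration(name): a dict with "fov_y" (degrees; the focal length in pixels is half the picture's height over the tangent of half this angle, whatever the lens; pixels are square), "cx", "cy" (the principal point, pixels), "R" (3x3) and "t" (3): a world point X has camera coordinates R X + t. Camera axes: x right, y down, z forward; pixel columns grow to the right and rows downward; lengths in m; the calibration is good to about 2 mm. The wrist camera is an equidistant fisheye: a pixel r from the principal point sees the ray r / f radians off the axis. A picture is of the moment at which its call begins: read the wrist's pose just before it. get_calibration takes no time and is no camera call; for the wrist camera it gives the pose at the moment of the call.
- job.close_job(): hands the job in; it is judged then, once.
The state is a dict: "clock": time; "joints": joint angles; "qd": joint speeds; "joint_efforts": joint torques, N m; "tcp_pos": TCP position; "eef_rot": TCP orientation; "wrist_force": force on the tool from outside, world axes, zero at the start; "torque": the same for the moment, N m; "finger_gap": finger opening in m; "grip_force": force on a finger pad.
Only numpy, scipy, OpenCV 4.12 (cv2) and the standard library are available. Lean on these libraries where they do the work, as an engineer would, in place of code of your own. Each camera call takes 0.05 s, during which the arm holds its last target. There are 200 camera calls.

## Task

Get the light panel ready for a slide reading: first take every slide box off the closed panel and lay it in the steel tray, then raise the stiff-hinged panel by its handle to 35 degrees and let it stay there. Lay every slide carrier on the sloped panel, ribs up and pointing up the slope, side by side and flat, lower edge down against the ledge; when all are in place, swing the lamp switch fully over to the far side. The panel must still stand at 35 degrees at the end, and the other things on the desk stay where they are.

Things in the scene. Friction and masses are not known exactly. Their poses are not given: they have to be found in the camera images.
- viewer: White box of the light-panel unit, fixed to the desk, 170 x 340 x 56 mm (x, y, z). Origin: centre of its underside on the desk; x points away from the hinge (roughly away from the robot), y along the hinge, z up.
- panel (a joint): Angle (rad) of the light panel above level: 0 lying closed, 0.611 is 35 degrees, up to 1.4. The hinge runs along the near edge, so the far edge rises. Stiff: it stays where it is left (about 10 N at the handle moves it).
- panel_hinge (a point): Middle of the panel's hinge axis, 60 mm above the desk, at the near edge of the panel. Axes turn with the panel: x up the slope from hinge to handle, y along the hinge, z out of the panel's face. (In these axes the panel is a slab from x = 0 to 170 mm, y = -173 to 173 mm, z = 0 to 14 mm, its white face at z = 14 mm.)
- panel_ledge (a point): Point on the panel's face at the foot of the ledge, mid-width; same axes as panel_hinge, 8 mm up the slope from it and 14 mm out. The ledge is a strip along the hinge edge, 13 mm high above the face, 8 mm thick. Along both side edges run lips 9 mm high whose inner faces are at y = +-165 mm. A carrier against the ledge has its origin 45 mm up the slope from this point.
- panel_handle (a point): Middle of the black handle bar of the panel: a round bar 14 mm thick and 120 mm long parallel to the hinge, beyond the far edge of the panel, with a 38 mm gap between bar and panel, 215 mm from the hinge in the panel's plane. Same axes as panel_hinge. 67 mm above the desk when closed.
- switch (a joint): Lamp switch, a toggle lever at the left of the unit: 0 leaning to the near side (off), 1.0 leaning to the far side (on). Stays where it is left, moves with about 1 N at its tip.
- switch_tip (a point): Centre of the 26 mm black ball at the end of the switch lever, 70 mm from its pivot; the pivot is 22 mm above the desk and the lever swings from 0.5 rad nearside of vertical to 0.5 rad farside, along the x of viewer.
- tray_in (a point): Centre of the inner floor of the open steel tray, fixed on the desk: inside 182 x 117 mm (x, y of this point), walls 4 mm thick, rim 32 mm above the desk, floor 4 mm above the desk.
- carrier1: Slide carrier: grey plastic plate 90 x 64 x 8 mm holding two glass slides, with an upright grip rib along the middle of its top (70 mm long, 10 mm wide, from 8 to 34 mm above the underside). Mass about 90 g. Starts flat on the desk. Origin: centre of the underside; x along the rib and the 90 mm side, z up out of the rib side. None if absent.
- carrier2: Slide carrier: grey plastic plate 90 x 64 x 8 mm holding two glass slides, with an upright grip rib along the middle of its top (70 mm long, 10 mm wide, from 8 to 34 mm above the underside). Mass about 90 g. Starts flat on the desk. Origin: centre of the underside; x along the rib and the 90 mm side, z up out of the rib side. None if absent.
- carrier3: Slide carrier: grey plastic plate 90 x 64 x 8 mm holding two glass slides, with an upright grip rib along the middle of its top (70 mm long, 10 mm wide, from 8 to 34 mm above the underside). Mass about 90 g. Starts flat on the desk. Origin: centre of the underside; x along the rib and the 90 mm side, z up out of the rib side. None if absent.
- carrier4: Slide carrier: grey plastic plate 90 x 64 x 8 mm holding two glass slides, with an upright grip rib along the middle of its top (70 mm long, 10 mm wide, from 8 to 34 mm above the underside). Mass about 90 g. Starts flat on the desk. Origin: centre of the underside; x along the rib and the 90 mm side, z up out of the rib side. None if absent.
- slidebox1: Closed white plastic slide box, 90 x 36 x 24 mm, about 80 g, at the start lying on the closed panel. Origin: centre of the underside; x along the 90 mm side.
- slidebox2: Closed white plastic slide box, 90 x 36 x 24 mm, about 80 g, at the start lying on the closed panel. Origin: centre of the underside; x along the 90 mm side.
- mouse: White computer mouse 100 x 58 x 28 mm on its pad; leave alone.
- jar: Amber jar, 56 mm wide, 75 mm high, left of the light panel; leave alone.
- loupe: Black magnifier, 48 mm wide, 40 mm high; leave alone.
- dishes: Two stacked clear dishes, 90 mm wide, 29 mm high, beyond the light panel; leave alone.
- timer: White timer 65 x 65 x 18 mm, near the robot on the left; leave alone.
Things that resemble listed ones, but are neither listed nor needed, are in the scene too. Leave any brown or yellow look-alike of the slidebox2 alone.

How it is judged:
By the outcome, as a careful person would: the job done as asked, in the order asked, and still so for the second after the job is handed in, with the robot touching nothing.
Of carrier1, carrier2, carrier3, carrier4 only 2 to 4 are there at a start; the rules pass over those that are not, and their reading is None.
At some moment in a run one of carrier1, carrier2, carrier3, carrier4, slidebox1, slidebox2 may be knocked a few centimetres aside while the robot is not near it.
Once in a run the grip may slacken for a moment while it holds something.
It also fails if it takes over 210 s, if anything falls off the work surface, if the arm or the gripper's body presses on something with over 40 N, if the wrist force passes 120 N, or if a joint passes its speed limit or range.

## Working session

There is one attempt and no reset: what is moved stays moved. The work goes in short steps, Python scripts to look and compute and a tool call to move; the robot and the scene stay as the last step left them, time stands still between calls to the robot, and variables do not carry over. Pictures are saved under pics/ and viewed, at most 14 in all, crops included, and the job is handed in when it is done.

Besides the shell and the picture viewer there is one more tool, called after ">>>" in YAML: its name, and indented under it one key for each argument. apply_moves: Moves the arm, as the interface text tells. Shifts and turns lie within -1 to 1; 1 stands for 0.03 m of shift or 8 degrees of turn. Its arguments: {"type":"object","properties":{"plan":{"type":"string"},"squeeze":{"type":"number"}},"required":["plan"]}

```bash
ls; mkdir -p pics; cat > look.py <<'E'
from workcell import r, eyes, job
import cv2, numpy as np
def snap(n,f):
    s=r.observe(); c=eyes.get_calibration(n); im=eyes.get_image(n)
    cv2.imwrite(f'pics/{f}.png',im); np.save(f'pics/{f}.npy',{'c':c,'s':s},allow_pickle=True)
    return im,c,s
E
python3 - <<'E'
from look import *
a,c,s=snap('top','t0'); b,c2,_=snap('side','s0'); w,c3,_=snap('wrist','w0')
print(s['clock'],c,c2,c3,s['tcp_pos'],s['eef_rot'],s['finger_gap'])
cv2.imwrite('pics/t0b.png',cv2.resize(a,(800,600),interpolation=cv2.INTER_CUBIC))
cv2.imwrite('pics/s0b.png',cv2.resize(b,(800,600),interpolation=cv2.INTER_CUBIC))
E
```

```text
pics
0.0 {'fov_y': 49.76445816919853, 'cx': 248.72681407869496, 'cy': 194.03307031446437, 'R': array([[ 0.01564845, -0.99967838,  0.01995676],
       [-0.99756887, -0.01696476, -0.06759107],
       [ 0.06790789, -0.01885055, -0.9975135 ]]), 't': array([0.044373  , 0.5225432 , 1.37194297])} {'fov_y': 43.86216096966933, 'cx': 258.9545416156626, 'cy': 193.60012939350398, 'R': array([[ 0.92416848, -0.38149773,  0.01928975],
       [-0.25742087, -0.65931468, -0.70642668],
       [ 0.28221819,  0.64789168, -0.70752333]]), 't': array([-0.45796265,  0.24580172,  1.20018955])} {'fov_y': 65.70646984690485, 'cx': 255.6182846128101, 'cy': 193.03326419478987, 'R': array([[ 3.25456530e-01,  9.45556688e-01, -7.73001060e-04],
       [ 9.03501498e-01, -3.10740011e-01,  2.95170609e-01],
       [ 2.78860341e-01, -9.67636097e-02, -9.55444250e-01]]), 't': array([-0.67409741, -0.03836356,  0.37999735])} [0.2198103  0.63800158 0.23854042] [-5.18733452e-01 -3.09820083e+00  1.89837495e-03] 0.08540287359574693
```

View pics/t0b.png

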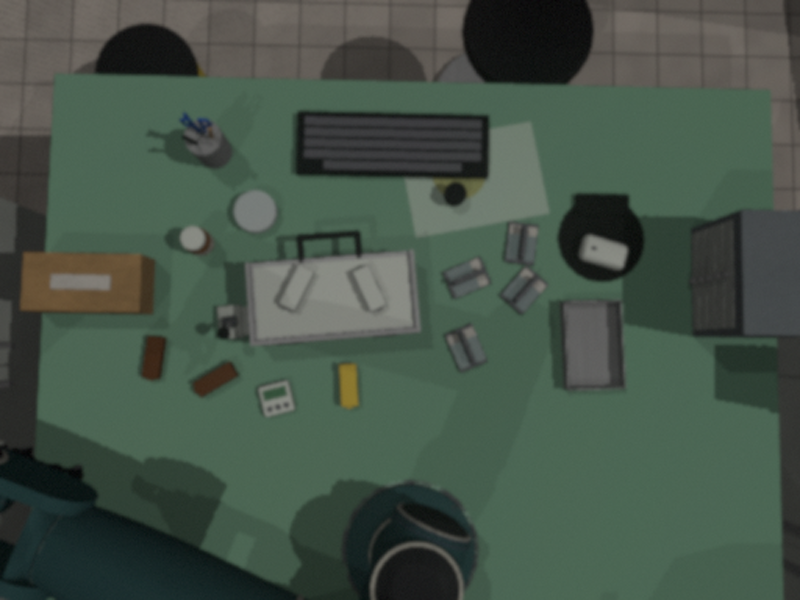

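View pics/s0b.png

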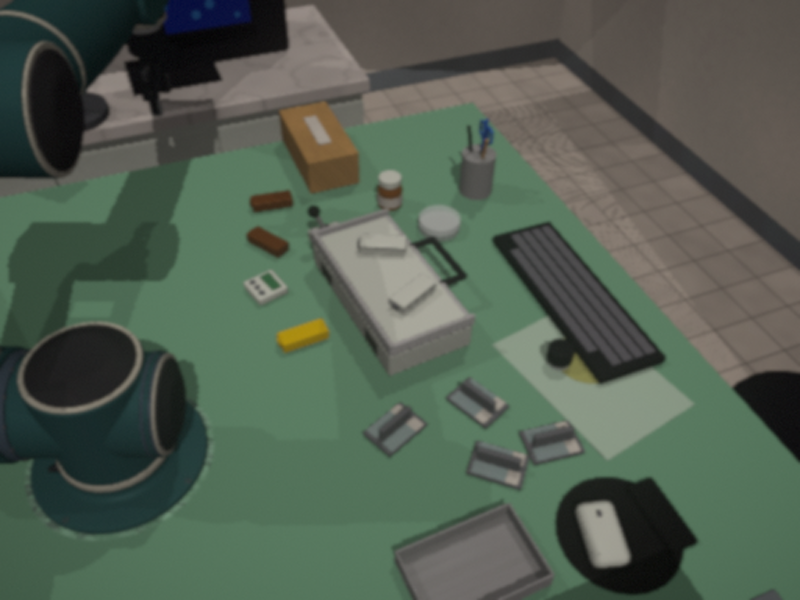

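The pictures show four carriers at top pixels (800-wide) (521,243), (466,278), (524,290), (466,347). Two white boxes sit on the panel at (296,288) and (367,287), and the tray is at (592,345). The handle is at (330,237) and the switch ball at (224,332).

```bash
cat >> look.py <<'E'
def ray(c,uv,fish=False):
    uv=np.atleast_2d(np.asarray(uv,float)); f=192/np.tan(np.radians(c['fov_y']/2))
    d=(uv-[c['cx'],c['cy']])/f
    if fish:
        th=np.linalg.norm(d,axis=1,keepdims=True)+1e-12; d=np.hstack([d/th*np.sin(th),np.cos(th)])
    else: d=np.hstack([d,np.ones((len(d),1))])
    R=np.asarray(c['R']); return -R.T@np.asarray(c['t']), d@R
def plane(c,uv,z,fish=False):
    o,d=ray(c,uv,fish); return o+d*((z-o[2])/d[:,2])[:,None]
def proj(c,X,fish=False):
    f=192/np.tan(np.radians(c['fov_y']/2)); p=np.atleast_2d(X)@np.asarray(c['R']).T+c['t']
    d=p[:,:2]/p[:,2:]
    if fish:
        n=np.linalg.norm(p[:,:2],axis=1,keepdims=True); d=p[:,:2]/n*np.arctan2(n,p[:,2:])
    return d*f+[c['cx'],c['cy']]
E
python3 - <<'E'
from look import *
im=cv2.imread('pics/t0.png'); c=np.load('pics/t0.npy',allow_pickle=True).item()['c']
hsv=cv2.cvtColor(im,cv2.COLOR_BGR2HSV)
for n,p in dict(desk=(300,240),car=(333,155),panel=(210,195),box=(189,185),tray=(378,220)).items(): print(n,im[p[1],p[0]],hsv[p[1],p[0]])
g=im.astype(int); ng=((g[...,1]-g[...,2])<14).astype(np.uint8)
for k,(m,z) in enumerate([(ng,.0)]):
  cs,_=cv2.findContours(m,cv2.RETR_EXTERNAL,cv2.CHAIN_APPROX_NONE)
  for q in cs:
    a=cv2.contourArea(q)
    if 60<a<9000:
      (u,v),(w,h),t=cv2.minAreaRect(q)
      if not(20<u<490 and 60<v<270): continue
      B=cv2.boxPoints(((u,v),(w,h),t)); 
      for zz in ([.008] if a<900 else [.03,.074]):
        P=plane(c,B,zz)[:,:2]; e=P[1]-P[0]; f=P[2]-P[1]; l=e if np.linalg.norm(e)>np.linalg.norm(f) else f
        print(int(a),np.round((u,v),1),'z',zz,'xy',np.round(P.mean(0),4),'size',np.round([np.linalg.norm(e),np.linalg.norm(f)],3),'yawlong',np.round(np.degrees(np.arctan2(l[1],l[0])),1))
cv2.imwrite('pics/crop.png',cv2.resize(cv2.convertScaleAbs(im[130:260,130:410],alpha=1.6),(800,371),interpolation=cv2.INTER_CUBIC))
E
```

```text
desk [78 95 70] [70 67 95]
car [47 47 45] [90 11 47]
panel [125 132 129] [ 43  14 132]
box [132 140 137] [ 41  15 140]
tray [93 94 94] [30  3 94]
404 [176.4 254.4] z 0.008 xy [0.3166 0.2908] size [0.071 0.069] yawlong -75.1
354 [222.6 246.4] z 0.008 xy [0.3454 0.1375] size [0.046 0.098] yawlong -175.3
344 [136.8 242.4] z 0.008 xy [0.3543 0.4233] size [0.101 0.043] yawlong -58.6
364 [ 97.8 228.7] z 0.008 xy [0.3979 0.5544] size [0.097 0.047] yawlong -5.8
484 [297.9 222.3] z 0.008 xy [ 0.4298 -0.1144] size [0.067 0.091] yawlong -155.0
2239 [378.6 220.4] z 0.03 xy [ 0.4408 -0.381 ] size [0.138 0.193] yawlong -178.2
2239 [378.6 220.4] z 0.074 xy [ 0.4404 -0.3663] size [0.134 0.187] yawlong -178.2
469 [298.2 177.6] z 0.008 xy [ 0.5814 -0.1146] size [0.092 0.066] yawlong -65.3
6873 [201.7 183.9] z 0.03 xy [0.5526 0.209 ] size [0.436 0.233] yawlong -84.3
6873 [201.7 183.9] z 0.074 xy [0.5486 0.2048] size [0.422 0.225] yawlong -84.3
310 [125.3 153.8] z 0.008 xy [0.6518 0.4723] size [0.059 0.077] yawlong -133.9
2375 [384.5 151.5] z 0.03 xy [ 0.6728 -0.4024] size [0.188 0.187] yawlong -88.8
2375 [384.5 151.5] z 0.074 xy [ 0.6649 -0.387 ] size [0.182 0.181] yawlong -88.8
585 [163.  135.5] z 0.008 xy [0.7168 0.347 ] size [0.095 0.093] yawlong -88.8
656 [133.  92.] z 0.008 xy [0.8651 0.4536] size [0.082 0.118] yawlong -134.1
8975 [282.4 108.1] z 0.03 xy [ 0.8158 -0.0555] size [0.354 0.661] yawlong -121.8
8975 [282.4 108.1] z 0.074 xy [ 0.8033 -0.0512] size [0.343 0.639] yawlong -121.8
```

View pics/crop.png

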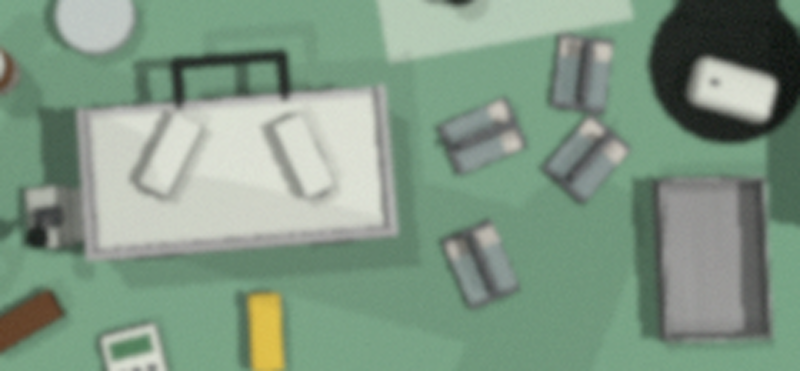

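View pics/w0.png

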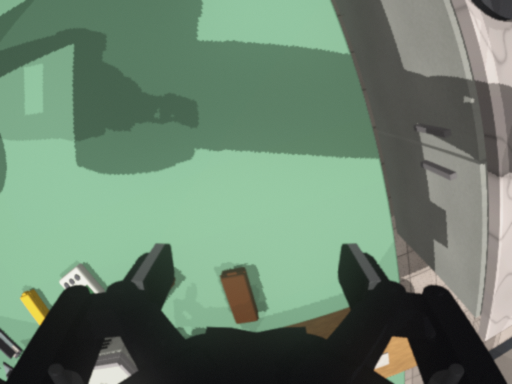

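The crop shows the panel's outer corners at (78,108), (385,88), (397,233), (90,258), and the handle bar from (177,62) to (285,57). The boxes are centred near (170,155) and (299,156), and the switch ball is at (38,237). The wrist view is sharp, with the fingers at the bottom of the frame.

```bash
python3 - <<'E'
from look import *
c=np.load('pics/t0.npy',allow_pickle=True).item()['c']
f=lambda L,z: np.round(plane(c,np.array(L)/2.857+130,z)[:,:2],4)
print('corners z.08',f([(78,108),(385,88),(397,233),(90,258)],.08).tolist())
print('handle',f([(177,62),(285,57)],.067).tolist(),'ball',f([(38,237)],.083).tolist())
print('box1',f([(165,110),(205,122),(172,198),(135,182)],.098).tolist())
print('box2',f([(265,122),(297,112),(333,190),(303,200)],.098).tolist())
print('tray rim inner',f([(660,182),(764,182),(768,336),(662,337)],.032).tolist())
print('carr', f([(583,73),(482,135),(587,160),(480,265)],.02).tolist())
E
```

```text
corners z.08 [[0.5967, 0.3483], [0.6257, 0.0041], [0.4624, -0.0115], [0.4291, 0.3299]]
handle [[0.6531, 0.2405], [0.6611, 0.1179]] ball [[0.4515, 0.3875]]
box1 [[0.5939, 0.2486], [0.5814, 0.2041], [0.4965, 0.2384], [0.5135, 0.2796]]
box2 [[0.5826, 0.1378], [0.5944, 0.1025], [0.5083, 0.0612], [0.4967, 0.0941]]
tray rim inner [[0.5282, -0.3217], [0.5303, -0.4441], [0.3512, -0.4472], [0.3483, -0.3235]]
carr [[0.657, -0.2338], [0.581, -0.1144], [0.5536, -0.2387], [0.4282, -0.1132]]
```

>>> apply_moves:
  plan: "-1 -.6 0 0 1;-1 -.6 0 0 1;-1 -.6 0 0 1;-1 -.6 0 0 1;-1 -.6 0 0 1;-1 -.6 0 0 1;-1 -.6 0 0 1;-1 -.6 0 0 1;-1 -.6 0 0 1;-1 -.6 0 0 1"
  squeeze: 40

```text
clock: 1.4
tcp_pos: [0.4455, 0.3693, 0.2391]
eef_rot: [-0.519, -3.098, 0.0]
wrist_force: [0.4, 0.1, -0.2]
finger_gap: 0.0854
grip_force: 0.0
```

>>> apply_moves:
  plan: "-1 -.6 0 0 1;-1 -.6 0 0 1;-1 -.6 0 0 1;-1 -.6 0 0 1;-.5 -.5 0 0 1;0 0 0 0 1;0 0 0 0 1;0 0 0 0 1;0 0 0 0 1;0 0 0 0 1"

```text
clock: 2.65
tcp_pos: [0.544, 0.2444, 0.2393]
eef_rot: [0.518, 3.099, 0.0]
wrist_force: [-0.3, 0.0, 0.4]
finger_gap: 0.0854
grip_force: 0.0
```

```bash
python3 - <<'E'
from look import *
im,c,s=snap('wrist','w1'); print(s['clock'],s['tcp_pos'],s['eef_rot'],s['joints'],s['finger_gap'],s['wrist_force'])
E
```

```text
2.65 [0.54401056 0.24437817 0.23933031] [5.18026016e-01 3.09856629e+00 9.75306966e-05] [ 3.79410958e-01 -5.48838634e-02  1.61629925e+00  4.15097946e-05
  1.58012597e+00 -8.60083952e-01] 0.08541843499073681 [-0.31029153  0.02625185  0.40707529]
```

View pics/w1.png

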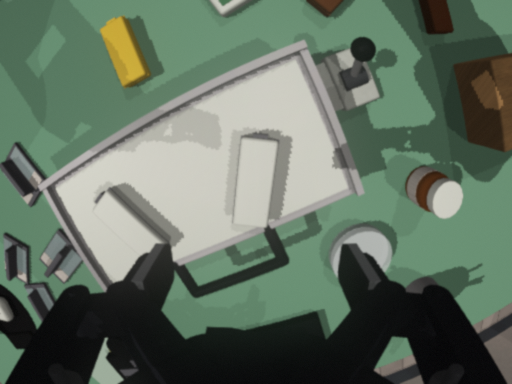

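Wrist view from above box 1. Box 1's top runs (242,138), (275,138), (270,226), (235,222), and box 2 is near (135,220). Panel corners are at (45,187), (305,42), (360,192), the handle bar runs (195,293)–(285,262), and the switch ball is at (363,49).

```bash
python3 - <<'E'
from look import *
im=cv2.imread('pics/w1.png'); c=np.load('pics/w1.npy',allow_pickle=True).item()['c']
f=lambda L,z: np.round(plane(c,L,z,True)[:,:2],4)
print('panel near L,near R,far R',f([(45,187),(305,42)],.087).tolist(),f([(360,192)],.083).tolist())
print('handle',f([(195,293),(285,262),(240,278)],.07).tolist(),'ball',f([(363,49)],.083).tolist())
print('jar',f([(447,200)],.075),'dishes',f([(363,252)],.029))
print('box1',f([(242,138),(275,138),(270,226),(235,222)],.098).tolist())
print('box2',f([(108,188),(95,207),(172,247)],.098).tolist())
cv2.imwrite('pics/w1c.png',cv2.resize(im[110:280,60:320],(780,510),interpolation=cv2.INTER_CUBIC))
E
```

```text
panel near L,near R,far R [[0.4658, 0.0001], [0.4288, 0.3333]] [[0.5926, 0.3452]]
handle [[0.6619, 0.1219], [0.6532, 0.243], [0.6572, 0.1849]] ball [[0.4496, 0.39]]
jar [[0.6455 0.4599]] dishes [[0.702  0.3463]]
box1 [[0.4982, 0.2462], [0.5081, 0.2753], [0.5909, 0.2431], [0.5752, 0.2111]]
box2 [[0.4971, 0.0951], [0.5109, 0.0685], [0.5812, 0.1361]]
```

View pics/w1c.png

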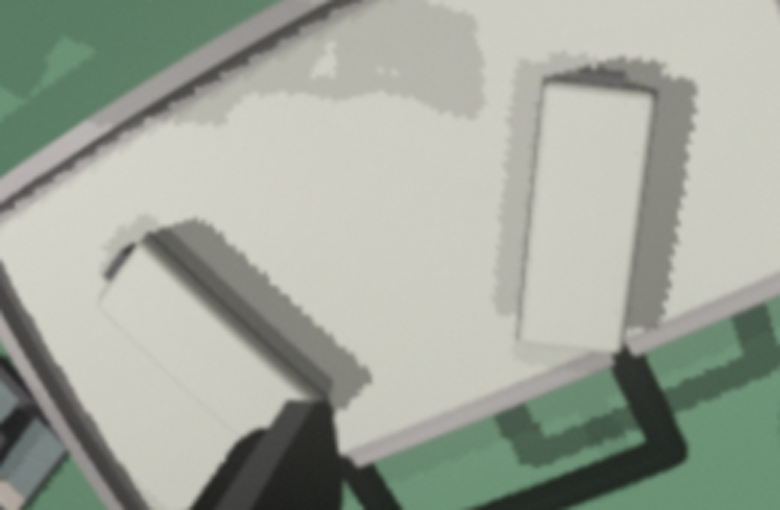

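```bash
python3 - <<'E'
from look import *
c=np.load('pics/w1.npy',allow_pickle=True).item()['c']
f=lambda L,z: plane(c,L,z,True)[:,:2]
a=f([(241.7,136.7),(278.3,140),(267.3,227.3),(232.7,224.3)],.098)
m=a.mean(0); l=(a[0]+a[1]-a[2]-a[3])/2; print(a.round(4).tolist(),m,np.linalg.norm(l),np.linalg.norm(a[0]-a[1]),np.degrees(np.arctan2(l[1],l[0])))
b=f([(108.3,191),(92.7,211),(168.3,242.7)],.098); l=b[0]-b[2]; w=b[1]-b[0]
u=-l/np.linalg.norm(l); print('b2',b.round(4).tolist(),np.linalg.norm(l),np.linalg.norm(w),np.degrees(np.arctan2(u[1],u[0])), (b[0]+b[1])/2+u*.045)
E
```

```text
[[0.4969, 0.2463], [0.5109, 0.2776], [0.5913, 0.2401], [0.5768, 0.208]] [0.54400753 0.24300139] 0.08866369314805662 0.03427546347686159 154.69833998060463
b2 [[0.5002, 0.0939], [0.5141, 0.0631], [0.5753, 0.1343]] 0.08529012903442801 0.03373032354347126 28.307956546912184 [0.54673966 0.09982802]
```

>>> apply_moves:
  plan: "0 0 .8 .4 .75;0 -.04 .9 .39 .75;0 0 .9 0 .75;0 0 .9 0 .75;0 0 .8 0 .75;0 0 .5 0 .75;0 0 .3 0 .75;0 0 0 0 .75;0 0 0 0 .75;0 0 0 0 .75"

```text
clock: 3.95
tcp_pos: [0.544, 0.2431, 0.0871]
eef_rot: [0.689, 3.064, 0.001]
wrist_force: [0.7, 0.2, 0.2]
finger_gap: 0.0639
grip_force: 0.0
```

>>> apply_moves:
  plan: "0 0 0 0 0;0 0 0 0 0;0 0 0 0 0;0 0 0 0 0;0 0 0 0 0;0 0 0 0 0;0 0 0 0 0;0 0 -.2 0 0;0 0 -.4 0 0;0 0 -.4 0 0"

```text
clock: 5.2
tcp_pos: [0.5438, 0.243, 0.1173]
eef_rot: [0.689, 3.065, 0.0]
wrist_force: [0.0, 0.1, -1.2]
finger_gap: 0.0348
grip_force: 40.0
```

>>> apply_moves:
  plan: "0 0 -.25 .81 0;0 0 -.25 .81 0;0 0 -.25 .81 0;0 0 -.25 .81 0;0 0 -.25 .81 0;0 0 -.25 .81 0;0 0 -.25 .81 0;0 0 -.25 .81 0;0 0 -.25 .81 0;0 0 -.25 .8 0"

```text
clock: 6.45
tcp_pos: [0.5438, 0.243, 0.1924]
eef_rot: [2.226, 2.216, 0.001]
wrist_force: [0.3, -0.6, -1.6]
finger_gap: 0.0352
grip_force: 40.0
```

>>> apply_moves:
  plan: "-1 -.24 0 0 0;-1 -.24 0 0 0;-1 -.24 0 0 0;-1 -.24 0 0 0;-1 -.24 0 0 0;-1 -.24 0 0 0;-1 -.24 0 0 0;-1 -.24 0 0 0;-1 -.24 0 0 0;-1 -.24 0 0 0"

```text
clock: 7.7
tcp_pos: [0.4712, -0.0579, 0.1922]
eef_rot: [2.222, 2.22, 0.001]
wrist_force: [-0.1, 0.7, -1.2]
finger_gap: 0.0352
grip_force: 40.1
```

>>> apply_moves:
  plan: "-1 -.24 0 0 0;-1 -.24 0 0 0;-1 -.24 0 0 0;-1 -.24 0 0 0;-1 -.24 0 0 0;-1 -.24 0 0 0;-1 -.24 0 0 0;-1 -.24 0 0 0;0 0 0 0 0;0 0 0 0 0"

```text
clock: 8.95
tcp_pos: [0.4137, -0.2967, 0.1917]
eef_rot: [2.223, 2.22, 0.0]
wrist_force: [-0.3, -0.4, -1.1]
finger_gap: 0.0352
grip_force: 40.0
```

```bash
python3 - <<'E'
from look import *
im,c,s=snap('wrist','w2'); print(s['clock'],s['tcp_pos'],s['eef_rot'],s['finger_gap'])
print(proj(c,[[.531,-.3255,.032],[.531,-.4425,.032],[.349,-.3255,.032],[.349,-.4425,.032]],True).round(0).tolist())
E
```

```text
8.95 [ 0.41368422 -0.29668314  0.19174636] [2.22258790e+00 2.21992463e+00 3.83260409e-04] 0.03519684478138262
[[363.0, 204.0], [349.0, 292.0], [195.0, 204.0], [203.0, 294.0]]
```

View pics/w2.png

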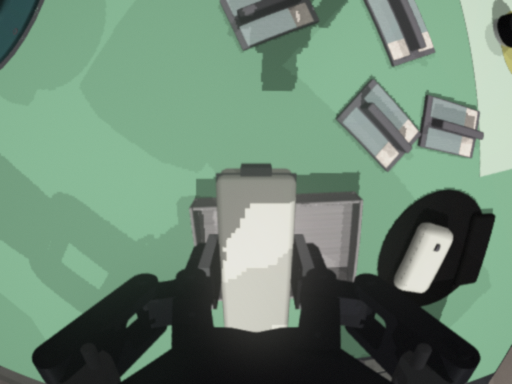

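The box is held squarely, and the tray's inner corners at (197,208) and (357,204) match the prediction to within about 5 px.

>>> apply_moves:
  plan: "-1 -.2 0 0 0;-1 -.2 0 0 0;-.9 -.2 0 0 0;0 0 .9 0 0;0 0 1 0 0;0 0 1 0 0;0 0 1 0 0;0 0 1 0 0;0 0 .5 0 0;0 0 .25 0 0"

```text
clock: 10.25
tcp_pos: [0.3959, -0.3836, 0.0216]
eef_rot: [-2.222, -2.221, -0.0]
wrist_force: [-0.6, -0.2, -0.5]
finger_gap: 0.0349
grip_force: 40.1
```

>>> apply_moves:
  plan: "0 0 .05 0 0;0 0 0 0 .55;0 0 0 0 .55;0 0 0 0 .55;0 0 -.5 0 .55;0 0 -1 0 .6;0 0 -1 0 .6;0 0 -1 0 .8;0 0 -1 0 .8;0 0 -1 0 1"

```text
clock: 11.5
tcp_pos: [0.3955, -0.3838, 0.1876]
eef_rot: [2.222, 2.22, -0.0]
wrist_force: [0.0, 0.9, -0.7]
finger_gap: 0.0836
grip_force: 0.0
```

>>> apply_moves:
  plan: "1 .31 -.16 0 1;1 .31 -.16 0 1;1 .31 -.16 0 1;1 .31 -.16 0 1;1 .31 -.16 0 1;1 .31 -.16 0 1;1 .31 -.16 0 1;1 .31 -.16 0 1;1 .31 -.16 0 1;1 .31 -.16 0 1"

```text
clock: 12.75
tcp_pos: [0.4889, -0.083, 0.2348]
eef_rot: [2.222, 2.22, 0.001]
wrist_force: [0.1, -0.2, 0.1]
finger_gap: 0.0855
grip_force: 0.0
```

>>> apply_moves:
  plan: "1 .31 0 0 1;1 .31 0 0 1;1 .31 0 0 1;1 .31 0 0 1;1 .31 0 0 1;1 .34 0 0 1;.12 0 0 .9 1;0 0 0 .9 1;0 0 0 .9 1;0 0 0 .9 1"

```text
clock: 14.0
tcp_pos: [0.5456, 0.0996, 0.2346]
eef_rot: [2.708, 1.592, 0.001]
wrist_force: [-0.2, 0.3, -0.1]
finger_gap: 0.0854
grip_force: 0.0
```

>>> apply_moves:
  plan: "0 0 0 .9 1;0 0 0 .9 1;0 0 0 .9 1;0 0 0 .9 1;0 0 0 .5 1;0 0 0 0 1;0 0 0 0 1;0 0 0 0 1;0 0 0 0 1;0 0 0 0 1"

```text
clock: 15.25
tcp_pos: [0.5457, 0.0995, 0.2333]
eef_rot: [3.046, 0.77, -0.0]
wrist_force: [0.3, -0.1, 0.4]
finger_gap: 0.0857
grip_force: 0.0
```

```bash
python3 - <<'E'
from look import *
im,c,s=snap('wrist','w3'); print(s['clock'],s['tcp_pos'],s['eef_rot'],s['finger_gap'])
d=[[.0]]; u=np.array([np.cos(np.radians(28.3)),np.sin(np.radians(28.3))]); v=np.array([-u[1],u[0]]); m=np.array([.5467,.0998])
P=[[*(m+a*.045*u+b*.018*v),.098] for a,b in((1,1),(1,-1),(-1,-1),(-1,1))]
pp=proj(c,P,True); print(pp.round(0).tolist())
cv2.polylines(im,[pp.round().astype(int)],True,(0,0,255),1)
cv2.imwrite('pics/w3b.png',im)
E
```

```text
15.25 [0.5457146  0.09952197 0.23328331] [ 3.04584196e+00  7.69621751e-01 -1.24864356e-04] 0.08565272605945368
[[236.0, 135.0], [276.0, 135.0], [274.0, 227.0], [238.0, 227.0]]
```

View pics/w3b.png

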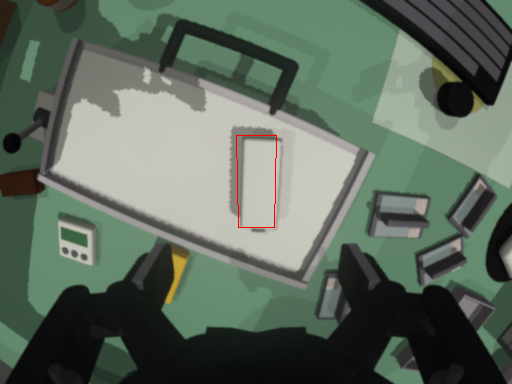

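The overlay fits box 2 (real top about (243–280, 137–228)) with a shift of about 4 px to the right. Panel corners here are (40,178), (305,285), (372,153), (78,40).

>>> apply_moves:
  plan: "0 .13 .8 0 .75;0 0 .9 0 .75;0 0 .9 0 .75;0 0 .9 0 .75;0 0 .7 0 .75;0 0 .4 0 .75;0 0 .27 0 .75;0 0 0 0 .75;0 0 0 0 .75;0 0 0 0 .75"

```text
clock: 16.55
tcp_pos: [0.5478, 0.0961, 0.0878]
eef_rot: [3.046, 0.769, 0.001]
wrist_force: [-0.9, -0.1, 0.2]
finger_gap: 0.064
grip_force: 0.0
```

>>> apply_moves:
  plan: "0 0 0 0 0;0 0 0 0 0;0 0 0 0 0;0 0 0 0 0;0 0 0 0 0;0 0 0 0 0;0 0 0 0 0;0 0 -.2 0 0;0 0 -.4 0 0;0 0 -.4 0 0"

```text
clock: 17.8
tcp_pos: [0.5476, 0.0961, 0.1182]
eef_rot: [3.046, 0.769, 0.0]
wrist_force: [0.0, 0.2, -1.1]
finger_gap: 0.035
grip_force: 39.5
```

```bash
python3 - <<'E'
from look import *
c=np.load('pics/w3.npy',allow_pickle=True).item()['c']
f=lambda L,z: np.round(plane(c,L,z,True)[:,:2],4)
a=f([(40,178),(305,285)],.087);b=f([(372,153),(78,40)],.083);h=f([(187,24),(293,65)],.071)
print(a.tolist(),b.tolist(),h.tolist())
for p,q in((a[1],a[0]),(b[0],b[1]),(h[1],h[0])): d=q-p; print('yaw',np.degrees(np.arctan2(-d[0],d[1])),'len',np.linalg.norm(d),'mid',(p+q)/2)
E
```

```text
[[0.4295, 0.3282], [0.4647, -0.0088]] [[0.628, 0.0088], [0.5941, 0.3409]] [[0.6537, 0.2358], [0.664, 0.1215]]
yaw 5.962980995436797 len 0.3388333513690764 mid [0.4471 0.1597]
yaw 5.828432811174802 len 0.3338257329805478 mid [0.61105 0.17485]
yaw 5.149228712383749 len 0.11476314739497172 mid [0.65885 0.17865]
```

>>> apply_moves:
  plan: "0 0 -.25 -.77 0;0 0 -.25 -.77 0;0 0 -.25 -.77 0;0 0 -.25 -.77 0;0 0 -.25 -.77 0;0 0 -.25 -.77 0;0 0 -.25 -.77 0;0 0 -.25 -.77 0;0 0 -.25 -.77 0;0 0 -.25 -.77 0"

```text
clock: 19.05
tcp_pos: [0.5476, 0.0961, 0.1933]
eef_rot: [2.218, 2.224, 0.001]
wrist_force: [-0.2, -0.4, -0.8]
finger_gap: 0.0357
grip_force: 39.6
```

>>> apply_moves:
  plan: "-1 -.13 0 0 0;-1 -.13 0 0 0;-1 -.13 0 0 0;-1 -.13 0 0 0;-1 -.13 0 0 0;-1 -.13 0 0 0;-1 -.13 0 0 0;-1 -.13 0 0 0;-1 -.13 0 0 0;-1 -.13 0 0 0"

```text
clock: 20.3
tcp_pos: [0.5081, -0.2048, 0.1931]
eef_rot: [2.222, 2.22, 0.0]
wrist_force: [0.1, -0.2, -1.1]
finger_gap: 0.035
grip_force: 39.5
```

>>> apply_moves:
  plan: "-1 -.13 0 0 0;-1 -.13 0 0 0;-1 -.13 0 0 0;-1 -.13 0 0 0;-1 -.13 0 0 0;-1 -.13 0 0 0;0 0 0 0 0;0 0 0 0 0;0 0 0 0 0;0 0 0 0 0"

```text
clock: 21.55
tcp_pos: [0.4849, -0.3833, 0.1924]
eef_rot: [2.221, 2.221, 0.0]
wrist_force: [-1.1, 0.6, -0.8]
finger_gap: 0.0354
grip_force: 39.5
```

```bash
python3 - <<'E'
from look import *
s=r.observe(); print(s['clock'],s['tcp_pos'],s['eef_rot'],s['finger_gap'])
im,c,s=snap('top','t1')
cv2.imwrite('pics/t1c.png',cv2.resize(cv2.convertScaleAbs(im[130:260,130:410],alpha=1.6),(800,371),interpolation=cv2.INTER_CUBIC))
E
```

```text
21.55 [ 0.48492612 -0.38329646  0.19244636] [2.22140671e+00 2.22108937e+00 4.06937887e-05] 0.03544580340943168
```

View pics/t1c.png

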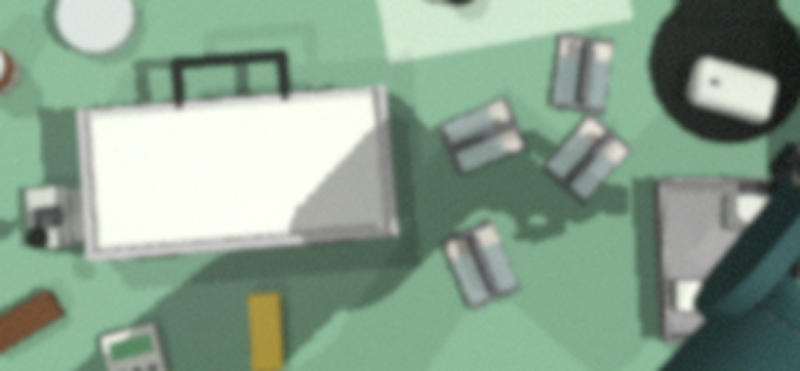

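Box 1 is visible in the tray at (690,297), and the carriers have not moved.

>>> apply_moves:
  plan: "0 0 .6 0 0;0 0 1 0 0;0 0 1 0 0;0 0 1 0 0;0 0 1 0 0;0 0 .7 0 0;0 0 .4 0 0;0 0 .02 0 0;0 0 0 0 0;0 0 0 0 .55"

```text
clock: 22.85
tcp_pos: [0.4851, -0.3841, 0.0215]
eef_rot: [2.222, 2.22, 0.0]
wrist_force: [0.5, -1.1, 0.4]
finger_gap: 0.0467
grip_force: 0.0
```

>>> apply_moves:
  plan: "0 0 0 0 .55;0 0 0 0 .55;0 0 0 0 .55;0 0 -.5 0 .55;0 0 -1 0 .55;0 0 -1 0 .55;0 0 -1 0 .55;0 0 -1 0 .55;0 0 -1 0 .55;0 0 -1 0 .55"

```text
clock: 24.1
tcp_pos: [0.4846, -0.3837, 0.2179]
eef_rot: [2.222, 2.22, 0.0]
wrist_force: [1.2, 0.0, 0.3]
finger_gap: 0.0472
grip_force: 0.0
```

>>> apply_moves:
  plan: "1 .3 0 0 .45;1 .3 0 0 .45;1 .3 0 0 .45;1 .3 0 0 .45;1 .3 0 0 .45;1 .3 0 0 .45;1 .3 0 0 .45;1 .3 0 0 .45;1 .3 0 0 .45;1 .3 0 0 .45"

```text
clock: 25.35
tcp_pos: [0.5751, -0.0829, 0.2169]
eef_rot: [2.222, 2.22, 0.001]
wrist_force: [0.3, -0.5, 0.1]
finger_gap: 0.0388
grip_force: 0.0
```

>>> apply_moves:
  plan: "1 .31 0 0 .45;1 .31 0 0 .45;1 .31 0 0 .45;1 .31 0 0 .45;1 .31 0 0 .45;1 .31 0 0 .45;1 .31 0 0 .45;1 .31 0 0 .45;.82 .3 0 -.69 .45;0 0 0 0 .45"

```text
clock: 26.6
tcp_pos: [0.6587, 0.182, 0.2163]
eef_rot: [2.11, 2.327, 0.001]
wrist_force: [-0.4, -0.3, 0.0]
finger_gap: 0.0382
grip_force: 0.0
```

```bash
python3 - <<'E'
from look import *
im,c,s=snap('wrist','w4'); print(s['clock'],s['tcp_pos'],s['eef_rot'],s['finger_gap'])
u=np.array([.9954,.0958]);v=np.array([-.0958,.9954]);h=np.array([.658,.181])
pp=proj(c,[[*(h+b*v),.067] for b in(-.06,.06)],True).round().astype(int); cv2.line(im,pp[0].tolist(),pp[1].tolist(),(0,0,255),1)
H=h-.215*u
for a,b in ((0,-.173),(0,.173)): q=proj(c,[[*(H+a*u+b*v),.087]],True)[0].round().astype(int); cv2.circle(im,q.tolist(),3,(0,0,255),1)
cv2.imwrite('pics/w4b.png',im)
E
```

```text
26.6 [0.65872339 0.18195434 0.21632194] [2.11026505e+00 2.32721557e+00 5.41547223e-04] 0.03819665956735483
```

View pics/w4b.png

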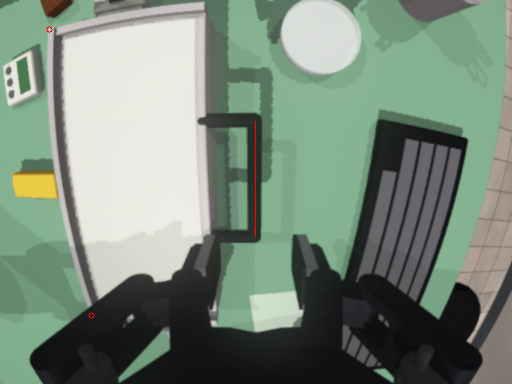

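The drawn handle line lies on the real bar (x≈256, rows 118–240), so the estimate is good and I'll descend.

>>> apply_moves:
  plan: "0 0 .8 0 .45;0 0 1 0 .45;0 0 1 0 .45;0 0 1 0 .45;0 0 .8 0 .45;0 0 .5 0 .45;0 0 .23 0 .45;0 0 0 0 .45;0 0 0 0 .45;0 0 0 0 .45"

```text
clock: 27.9
tcp_pos: [0.6589, 0.1807, 0.0565]
eef_rot: [2.113, 2.324, 0.001]
wrist_force: [-0.3, 0.5, -0.7]
finger_gap: 0.0387
grip_force: 0.0
```

>>> apply_moves:
  plan: "0 0 0 0 0;0 0 0 0 0;0 0 0 0 0;0 0 0 0 0;0 0 0 0 0;0 0 0 0 0;0 0 0 0 0;0 0 0 0 0;0 0 0 0 0;0 0 0 0 0"
  squeeze: 60

```text
clock: 29.15
tcp_pos: [0.6573, 0.1806, 0.0561]
eef_rot: [-2.111, -2.324, 0.004]
wrist_force: [-15.3, -2.2, 11.2]
finger_gap: 0.0119
grip_force: 58.9
```

>>> apply_moves:
  plan: "0 -.09 -.43 0 0;0 -.05 -.44 0 0;0 -.09 -.43 0 0;0 -.1 -.43 0 0;0 -.14 -.42 0 0;0 -.15 -.41 0 0;0 -.19 -.4 0 0;0 -.2 -.39 0 0;0 -.23 -.37 0 0;0 -.25 -.36 0 0"

```text
clock: 30.4
tcp_pos: [0.616, 0.1765, 0.1797]
eef_rot: [2.11, 2.322, 0.008]
wrist_force: [17.7, 1.6, -0.5]
finger_gap: 0.0118
grip_force: 58.6
```

```bash
cat > ang.py <<'E'
from look import *
s=r.observe(); p=s['tcp_pos']; u=np.array([.9954,.0958])
print(s['clock'],p,s['wrist_force'],s['finger_gap'],s['grip_force'])
g0=np.array([.215,.0670]); g=np.array([.215+(p[:2]-[.6573,.1806])@u, .067+p[2]-.0561])
print('bar rel',g,'angle from z',np.degrees(np.arctan2(g[1]-.06,g[0])-np.arctan2(.007,.215)),'radius',np.hypot(g[0],g[1]-.06))
E
python3 ang.py
```

```text
30.4 [0.6160347  0.17650548 0.17972964] [17.70120932  1.56890827 -0.53188849] 0.011806056050113553 58.558600544929504
bar rel [0.17353227 0.19062964] angle from z 35.10649885979123 radius 0.21720393965326104
```

>>> apply_moves:
  plan: "0 .03 0 0 0;0 .03 0 0 0;0 0 0 0 0;0 0 0 0 0;0 0 0 0 .25;0 0 0 0 .25;0 0 0 0 .25;0 0 0 0 .25;0 0 0 0 .25;0 0 0 0 .25"

```text
clock: 31.65
tcp_pos: [0.6159, 0.1765, 0.1781]
eef_rot: [2.113, 2.325, -0.0]
wrist_force: [0.7, -0.4, 0.1]
finger_gap: 0.0211
grip_force: 0.0
```

```bash
python3 ang.py
```

```text
31.65 [0.61594747 0.17650108 0.17807503] [ 0.65733594 -0.35943526  0.09172434] 0.021118764134634472 0.0
bar rel [0.17344502 0.18897503] angle from z 34.76998681151514 radius 0.21614285381380857
```

>>> apply_moves:
  plan: "0 0 -.3 0 .3;0 0 -.6 0 .3;0 0 -.8 0 .3;0 0 -.8 0 .3;0 0 -.8 0 .3;0 0 -.8 0 .3;0 0 -.8 0 .3;0 0 -.5 0 .3;0 0 0 0 .3;0 0 0 0 .3"

```text
clock: 32.9
tcp_pos: [0.6158, 0.1765, 0.3392]
eef_rot: [-2.113, -2.324, 0.001]
wrist_force: [0.5, 0.1, 0.1]
finger_gap: 0.0254
grip_force: 0.0
```

```bash
python3 - <<'E'
from look import *
im,c,s=snap('wrist','w5'); a,ca,_=snap('side','s5'); t,ct,_=snap('top','t5')
print(s['tcp_pos'],s['eef_rot'])
u=np.array([.9954,.0958,0]);v=np.array([-.0958,.9954,0]);H=np.array([.6575,.181,.06])-.215*u; H[2]=.06
z=np.array([0,0,1]);th=np.radians(35);X=u*np.cos(th)+z*np.sin(th);Z=-u*np.sin(th)+z*np.cos(th)
outl=[H+X*.215+Z*.007+v*b for b in(-.06,.06)]
for i,cc,fi,n in((im,c,True,0),(a,ca,False,1),(t,ct,False,2)):
    p=proj(cc,outl,fi).round().astype(int); print(p.tolist())
    cv2.line(i,p[0].tolist(),p[1].tolist(),(0,0,255),1)
    P=proj(cc,[H+X*.17+Z*.014+v*.173,H+X*.17+Z*.014-v*.173,H+v*-.173+Z*.027,H+v*.173+Z*.027],fi).round().astype(int)
    cv2.polylines(i,[P],True,(0,255,255),1)
mos=np.hstack([cv2.resize(a[90:270,180:350],(378,400),interpolation=cv2.INTER_CUBIC),cv2.resize(im,(422,400))])
cv2.imwrite('pics/m5.png',mos)
E
```

```text
[0.61580898 0.17649668 0.33921344] [-2.11255132e+00 -2.32438884e+00  1.38371365e-03]
[[255, 235], [255, 119]]
[[286, 148], [265, 125]]
[[229, 156], [188, 159]]
```

View pics/m5.png

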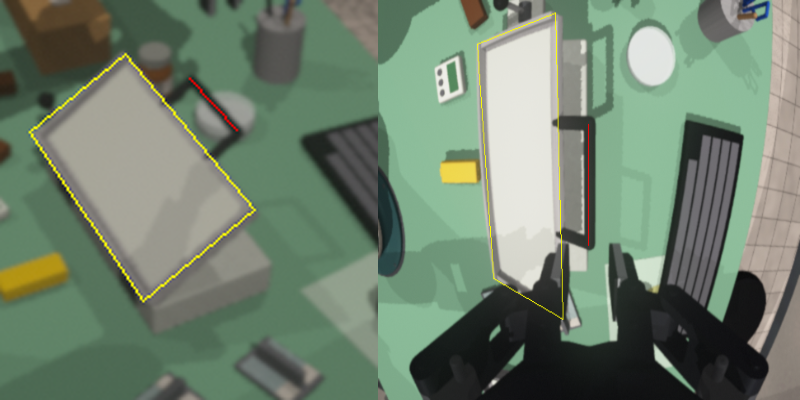

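The 35° outline fits the panel and handle in both views. Next I'll look down on the carriers.

>>> apply_moves:
  plan: "0 0 0 .69 .4;-1 -.2 0 0 .4;-1 -.2 0 0 .4;-1 -.2 0 0 .4;-1 -.2 0 0 .4;-1 -.2 0 0 .4;-1 -.2 0 0 .4;-1 -.2 0 0 .4;-1 -.2 0 0 .4;-1 -.2 0 0 .4"

```text
clock: 34.3
tcp_pos: [0.5613, -0.0944, 0.3396]
eef_rot: [-2.222, -2.22, 0.0]
wrist_force: [1.5, 0.0, -0.1]
finger_gap: 0.034
grip_force: 0.0
```

>>> apply_moves:
  plan: "-1 -.2 0 0 .4;-1 -.2 0 0 .4;-1 -.2 0 0 .4;-1 -.2 0 0 .4;-.9 -.2 0 0 .4;0 0 0 0 .4;0 0 0 0 .4;0 0 0 0 .4;0 0 0 0 .4;0 0 0 0 .4"

```text
clock: 35.55
tcp_pos: [0.5317, -0.2401, 0.3401]
eef_rot: [2.222, 2.221, 0.0]
wrist_force: [-0.0, -0.8, 0.2]
finger_gap: 0.0339
grip_force: 0.0
```

```bash
cat > car.py <<'E'
from look import *
def carriers(f,im,c,draw=True):
    g=cv2.GaussianBlur(im,(3,3),0).astype(int)
    m=((g[...,1]-g[...,2])<.12*g[...,1]).astype(np.uint8); o=im.copy()
    cs,_=cv2.findContours(m,cv2.RETR_EXTERNAL,cv2.CHAIN_APPROX_NONE); out=[]
    for q in cs:
        if cv2.contourArea(q)<300: continue
        P=plane(c,q[:,0],.008,True)[:,:2]
        (x,y),(w,h),t=cv2.minAreaRect((P*1000).astype(np.float32))
        if not(75<max(w,h)<125 and 55<min(w,h)<95): continue
        mm=np.zeros_like(m); cv2.drawContours(mm,[q],-1,1,-1)
        k=g.sum(2); d=((k<np.percentile(k[mm>0],40))&(mm>0)); 
        # rib: dark lump, opened to drop the thin rims
        d=cv2.morphologyEx(d.astype(np.uint8),cv2.MORPH_OPEN,np.ones((5,5)))
        n,L,st,_=cv2.connectedComponentsWithStats(d)
        if n<2: continue
        i=1+np.argmax(st[1:,4]); v,u=np.nonzero(L==i)
        R=plane(c,np.c_[u,v],.034,True)[:,:2]; a=cv2.minAreaRect((R*1000).astype(np.float32))
        B=cv2.boxPoints(a); e=B[1]-B[0]; f2=B[2]-B[1]; l=e if np.linalg.norm(e)>np.linalg.norm(f2) else f2
        out.append((np.round([x,y,w,h,t],1).tolist(),'rib',np.round(a[0],1).tolist(),np.round(a[1],1).tolist(),'yaw',round(float(np.degrees(np.arctan2(l[1],l[0])))%180,1)))
        cv2.polylines(o,[proj(c,np.c_[cv2.boxPoints(((x,y),(w,h),t))/1000,[.008]*4],True).round().astype(int)],True,(0,0,255),1)
        cv2.polylines(o,[proj(c,np.c_[B/1000,[.034]*4],True).round().astype(int)],True,(0,255,255),1)
    if f: cv2.imwrite(f'pics/{f}.png',o)
    return out
if __name__=='__main__':
    import sys
    im,c,s=snap('wrist',sys.argv[1]); print(s['clock'],s['tcp_pos'].round(4),s['eef_rot'].round(3))
    for q in carriers(sys.argv[1]+'d',im,c): print(*q)
E
python3 car.py w6
```

```text
35.55 [ 0.5317 -0.2401  0.3401] [2.222 2.221 0.   ]
[428.2, -115.8, 89.2, 63.8, 24.2] rib [431.9, -113.4] [83.3, 22.6] yaw 22.9
[580.4, -116.0, 64.3, 89.0, 24.0] rib [579.4, -118.1] [19.1, 83.9] yaw 112.9
```

View pics/w6d.png

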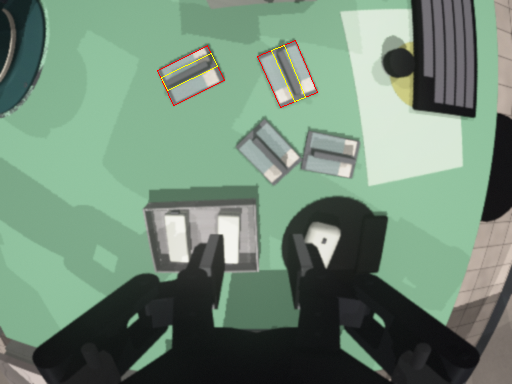

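The carrier rectangles come out at 89×64 mm, as they should. The two carriers that merge in the mask have corners D (265,118), (300,157), (275,185), (237,150) and C (307,129), (358,139), (352,178), (303,170). Both boxes lie inside the tray.

>>> apply_moves:
  plan: ".83 -.69 .67 0 .45;.83 -.69 .67 0 .45;.83 -.69 .67 0 .45;.83 -.69 .67 0 .45;.83 -.69 .67 0 .45;0 0 0 .9 .45;0 0 0 .9 .45;0 0 0 .9 .45;0 0 0 .9 .45;0 0 0 .9 .45"

```text
clock: 36.85
tcp_pos: [0.4282, -0.1157, 0.2397]
eef_rot: [2.803, 1.419, 0.0]
wrist_force: [-0.1, 0.5, -0.7]
finger_gap: 0.0382
grip_force: 0.0
```

>>> apply_moves:
  plan: "0 0 0 .93 .45;0 0 0 .93 .45;0 0 0 .93 .45;0 0 0 .93 .45;0 0 0 0 .45;0 0 0 0 .45;0 0 0 0 .45;0 0 0 0 .45;0 0 0 0 .45;0 0 0 0 .45"

```text
clock: 38.1
tcp_pos: [0.4282, -0.1158, 0.2396]
eef_rot: [3.072, 0.659, -0.0]
wrist_force: [0.3, -0.4, -0.1]
finger_gap: 0.0384
grip_force: 0.0
```

```bash
cat > go.py <<'E'
from look import *
Y=np.radians(5.5); u=np.array([np.cos(Y),np.sin(Y)]); v=np.array([-u[1],u[0]]); H=np.array([.6575,.181])-.215*u
def slot(y,h): return H+h*u+y*v
def need(x,y,z,psi):
    s=r.observe(); p=s['tcp_pos']; a=s['eef_rot']; q=2*np.arctan2(a[1],a[0])
    X=np.array([np.cos(q),np.sin(q)]); Yt=np.array([X[1],-X[0]]); d=np.array([x,y])-p[:2]
    sp=(np.degrees(q)-psi+180)%360-180
    print('t',round(s['clock'],2),'tcp',p.round(4),'psi',round(np.degrees(q)%360,1),'gap',round(s['finger_gap'],4),'F',s['wrist_force'].round(1),
      '\n need units x %.2f y %.2f z %.2f spin %.2f (deg %.1f)'%(d@X/.03,d@Yt/.03,(p[2]-z)/.03,sp/8,sp))
E
python3 - <<'E'
from look import *
c=np.load('pics/w6.npy',allow_pickle=True).item()['c']
for n,L in dict(D=[(265,118),(300,157),(275,185),(237,150)],C=[(307,129),(358,139),(352,178),(303,170)]).items():
    P=plane(c,L,.008,True)[:,:2]; print(n,P.mean(0),[np.linalg.norm(P[i]-P[i-1]).round(3) for i in range(4)],[np.degrees(np.arctan2(*(P[i]-P[i-1])[::-1])).round(1)%180 for i in range(4)])
E
python3 car.py w7; python3 -c "
from go import *
need(.4282,-.1158,.023,24.2); print(slot(.105,.0293))"
```

```text
D [ 0.55322186 -0.2424295 ] [np.float64(0.067), np.float64(0.084), np.float64(0.061), np.float64(0.084)] [np.float64(49.0), np.float64(132.5), np.float64(49.80000000000001), np.float64(136.7)]
C [ 0.65314071 -0.243448  ] [np.float64(0.067), np.float64(0.087), np.float64(0.066), np.float64(0.086)] [np.float64(86.3), np.float64(171.2), np.float64(85.1), np.float64(171.5)]
38.1 [ 0.4282 -0.1158  0.2396] [ 3.072  0.659 -0.   ]
[428.6, -115.5, 89.0, 63.6, 23.9] rib [433.2, -113.9] [82.6, 51.6] yaw 22.9
[580.1, -115.9, 64.1, 87.5, 24.1] rib [574.4, -113.6] [57.0, 81.1] yaw 114.2
t 38.15 tcp [ 0.4282 -0.1158  0.2396] psi 24.2 gap 0.0385 F [-0.5 -0.3  0.2] 
 need units x 0.00 y 0.00 z 7.22 spin -0.00 (deg -0.0)
[0.46259112 0.26771804]
```

>>> apply_moves:
  plan: "0 0 .8 0 .45;0 0 1 0 .45;0 0 1 0 .45;0 0 1 0 .45;0 0 1 0 .45;0 0 1 0 .45;0 0 .8 0 .45;0 0 .4 0 .45;0 0 .22 0 .45;0 0 0 0 .45"
  squeeze: 40

```text
clock: 39.4
tcp_pos: [0.4283, -0.1159, 0.0233]
eef_rot: [3.072, 0.658, 0.0]
wrist_force: [-0.7, 0.6, 0.1]
finger_gap: 0.0384
grip_force: 0.0
```

>>> apply_moves:
  plan: "0 0 0 0 0;0 0 0 0 0;0 0 0 0 0;0 0 0 0 0;0 0 0 0 0;0 0 0 0 0;0 0 0 0 0;0 0 -.3 0 0;0 0 -.6 0 0;0 0 -1 0 0"

```text
clock: 40.65
tcp_pos: [0.4278, -0.1157, 0.0811]
eef_rot: [-3.071, -0.658, 0.001]
wrist_force: [0.9, 0.3, -0.7]
finger_gap: 0.009
grip_force: 39.0
```

```bash
python3 -c "
from go import *
need(*slot(.105,.0293),.25,5.5)"
```

```text
t 40.65 tcp [ 0.4278 -0.1157  0.0811] psi 24.2 gap 0.009 F [ 0.9  0.3 -0.7] 
 need units x 6.29 y -11.18 z -5.63 spin 2.34 (deg 18.7)
```

>>> apply_moves:
  plan: "0 0 -.94 .39 0;0 0 -.94 .39 0;0 0 -.94 .39 0;0 0 -.94 .39 0;0 0 -.94 .39 0;0 0 -.94 .39 0;.17 -.9 0 0 0;.17 -.9 0 0 0;.17 -.9 0 0 0;.17 -.9 0 0 0"

```text
clock: 41.9
tcp_pos: [0.4379, -0.0054, 0.2505]
eef_rot: [3.138, 0.15, 0.002]
wrist_force: [0.0, 0.4, -1.1]
finger_gap: 0.009
grip_force: 39.1
```

>>> apply_moves:
  plan: ".17 -.9 0 0 0;.17 -.9 0 0 0;.17 -.9 0 0 0;.17 -.9 0 0 0;.17 -.9 0 0 0;.17 -.9 0 0 0;.17 -.9 0 0 0;.17 -.9 0 0 0;.17 -.9 0 0 0;.17 -.9 0 0 0"

```text
clock: 43.15
tcp_pos: [0.463, 0.2681, 0.2506]
eef_rot: [-3.138, -0.15, -0.001]
wrist_force: [-0.2, -0.4, -1.1]
finger_gap: 0.0087
grip_force: 39.1
```

```bash
python3 -c "
from go import *
need(*slot(.105,.0293),.1522+.003,5.5)
im,c,s=snap('wrist','w8')"
```

```text
t 43.15 tcp [0.463  0.2681 0.2506] psi 5.5 gap 0.0087 F [-0.2 -0.4 -1.1] 
 need units x -0.01 y 0.01 z 3.18 spin -0.00 (deg -0.0)
```

>>> apply_moves:
  plan: "0 0 .5 0 0;0 0 .9 0 0;0 0 .8 0 0;0 0 .6 0 0;0 0 .38 0 0;0 0 .1 0 0;0 0 0 0 0;0 0 0 0 0;0 0 0 0 0;0 0 0 0 0"

```text
clock: 44.45
tcp_pos: [0.4633, 0.2673, 0.151]
eef_rot: [-3.138, -0.15, -0.0]
wrist_force: [-0.1, -0.5, -1.6]
finger_gap: 0.009
grip_force: 39.2
```

>>> apply_moves:
  plan: "0 0 0 0 0;0 0 0 0 0;-.05 0 .11 0 0;-.05 0 .11 0 0;-.04 0 .11 0 0;-.02 0 .12 0 0;-.02 0 .12 0 0;-.02 0 .11 0 0;0 0 0 0 0;0 0 0 0 0"
  squeeze: 20

```text
clock: 45.7
tcp_pos: [0.4572, 0.2668, 0.1309]
eef_rot: [-3.138, -0.15, -0.0]
wrist_force: [-3.3, -1.9, 6.2]
finger_gap: 0.0091
grip_force: 43.1
```

```bash
python3 -c "
from go import *
need(*slot(.105,.0233),.1204,5.5); s=r.observe(); print(s['torque'],s['grip_force'])"
```

```text
t 45.7 tcp [0.4572 0.2668 0.1309] psi 5.5 gap 0.0091 F [-3.3 -1.9  6.2] 
 need units x -0.02 y -0.01 z 0.35 spin -0.00 (deg -0.0)
[-0.17336386  0.40086986 -0.04385159] 43.08517098426819
```

>>> apply_moves:
  plan: "0 0 .08 0 0;0 0 .08 0 0;0 0 .08 0 0;0 0 .06 0 0;0 0 .04 0 0;0 0 0 0 0;0 0 0 0 0;0 0 0 0 0;0 0 0 0 0;0 0 0 0 0"

```text
clock: 46.95
tcp_pos: [0.4573, 0.2668, 0.1209]
eef_rot: [-3.138, -0.15, -0.001]
wrist_force: [-5.2, -2.5, 7.7]
finger_gap: 0.0086
grip_force: 45.1
```

```bash
python3 -c "
from go import *
need(*slot(.105,.0213),.1204,5.5); s=r.observe(); print(s['torque'],s['grip_force'])
im,c,s=snap('wrist','w9'); a,ca,_=snap('side','s9')
cv2.imwrite('pics/m9.png',np.hstack([cv2.resize(a[90:270,180:350],(378,400),interpolation=cv2.INTER_CUBIC),cv2.resize(im,(422,400))]))"
```

```text
t 46.95 tcp [0.4573 0.2668 0.1209] psi 5.5 gap 0.0086 F [-5.2 -2.5  7.7] 
 need units x -0.09 y -0.01 z 0.02 spin -0.00 (deg -0.0)
[-0.23717306  0.34791647 -0.02796149] 45.069817900657654
```

>>> apply_moves:
  plan: "-.03 0 .02 0 0;-.03 0 .02 0 0;-.03 0 .02 0 0;-.03 0 .02 0 0;-.02 0 .01 0 0;0 0 0 0 0;0 0 0 0 0;0 0 0 0 0;0 0 0 0 0;0 0 0 0 0"

```text
clock: 48.3
tcp_pos: [0.4551, 0.2668, 0.1196]
eef_rot: [-3.136, -0.15, -0.01]
wrist_force: [11.1, 1.0, 9.5]
finger_gap: 0.0086
grip_force: 45.1
```

```bash
python3 -c "
from go import *
need(*slot(.105,.0213),.1204,5.5); s=r.observe(); print(s['torque'],s['grip_force'])"
```

```text
t 48.3 tcp [0.4551 0.2668 0.1196] psi 5.5 gap 0.0086 F [11.1  1.   9.5] 
 need units x -0.02 y -0.01 z -0.03 spin -0.00 (deg -0.0)
[ 0.09493098 -2.15435471  0.11106438] 45.08242428302765
```

>>> apply_moves:
  plan: ".03 0 -.02 0 0;0 0 0 0 .3;0 0 0 0 .3;0 0 0 0 .3;0 0 -.3 0 .3;0 0 -.6 0 .3;0 0 -.8 0 .3;0 0 -.9 0 .3;0 0 -.9 0 .3;0 0 -.9 0 .3"

```text
clock: 49.55
tcp_pos: [0.4539, 0.2664, 0.2526]
eef_rot: [-3.137, -0.15, -0.002]
wrist_force: [0.7, 0.1, -1.3]
finger_gap: 0.0256
grip_force: 0.0
```

>>> apply_moves:
  plan: "0 .9 0 0 .45;0 .9 0 0 .45;0 .9 0 0 .45;0 .9 0 0 .45;0 0 0 0 .45;0 0 0 0 .45;0 0 0 0 .45;0 0 0 0 .45;0 0 0 0 .45;0 0 0 0 .45"

```text
clock: 50.8
tcp_pos: [0.4642, 0.159, 0.2501]
eef_rot: [3.138, 0.15, -0.0]
wrist_force: [-0.0, 0.0, -0.6]
finger_gap: 0.0383
grip_force: 0.0
```

```bash
cat > chk.py <<'E'
from go import *
import sys
def P(x,y,z,th=35):
    t=np.radians(th); U=np.r_[u,0]; k=np.array([0,0,1.])
    return np.r_[H,.06]+(U*np.cos(t)+k*np.sin(t))*x+np.r_[v,0]*y+(-U*np.sin(t)+k*np.cos(t))*z
def overlay(tag,ys):
    im,c,s=snap('wrist',tag); a,ca,_=snap('side',tag+'s')
    for i,cc,f in((im,c,True),(a,ca,False)):
        for y in ys:
            for q,col in (([(.008,-.032,.022),(.098,-.032,.022),(.098,.032,.022),(.008,.032,.022)],(0,0,255)),([(.018,-.005,.048),(.088,-.005,.048),(.088,.005,.048),(.018,.005,.048)],(0,255,255))):
                cv2.polylines(i,[proj(cc,[P(p,y+b,z) for p,b,z in q],f).round().astype(int)],True,col,1)
        p=proj(cc,[P(.215,-.06,.007),P(.215,.06,.007)],f).round().astype(int); cv2.line(i,p[0].tolist(),p[1].tolist(),(0,0,255),1)
    cv2.imwrite(f'pics/{tag}m.png',np.hstack([cv2.resize(a[90:270,180:350],(378,400),interpolation=cv2.INTER_CUBIC),cv2.resize(im,(422,400))]))
if __name__=='__main__': overlay(sys.argv[1],[float(q) for q in sys.argv[2:]])
E
python3 chk.py w10 .105; python3 -c "
from go import *
need(.58,-.116,.24,114.1)"
```

```text
t 50.9 tcp [0.4642 0.1589 0.2501] psi 5.5 gap 0.0385 F [0.1 0.6 0.5] 
 need units x 2.97 y 9.49 z 0.34 spin -13.58 (deg -108.6)
```

View pics/w10m.png

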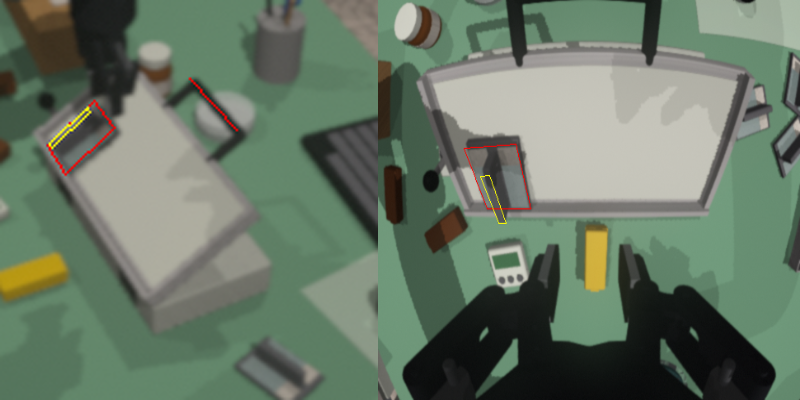

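```bash
python3 - <<'E'
from look import *
im=cv2.imread('pics/w10.png'); g=cv2.cvtColor(im,cv2.COLOR_BGR2GRAY)[122:222,90:196]
g=cv2.resize(g,None,fx=.7,fy=.5,interpolation=cv2.INTER_AREA)
ch=" .:-=+*#%@"
for i,row in enumerate(g): print('%3d '%(122+2*i)+''.join(ch[min(9,int(x)//24)] for x in row))
E
```

```text
122 ====++*########%%%%%%%%%%%%%%%%%%%%%%%%%%%%%%%%%%%%%%%%%%%%%%%%%%%%%%%%%%%
124 ====++++++++**####%%%%%%%%%%%%%%%%%%%%%%%%%%%%%%%%%%%%%%%%%%%%%%%%%%%%%%%%
126 +==++++++++++++**#####%%%%%%%%%%%%%%%########%%%%%%%%%%%%%%%%%%%%%%%%%%%%%
128 ====+++=++++++++++*****############***++++++*#############%%%%%%%%%%%%%%%%
130 =====+=++++++++++++==+++++++=++++*+====------===========+*##%%%%%%%%%%%%%%
132 =======+++++====-------------::::--:::::::::::::::-------+###%%%%%%%%%%%%%
134 ========+++==-::::::::::::::::::::::::::::::::::::-------=*#%%%%%%%%%%%%%%
136 ===++==+====-:::::::::::::::::::::::::::::::::::::::::---=*###%%%%%%%%%%%%
138 ============::::::::::::::::::::::::::::::::::::::::::-::-+*##%%%%%%%%%%%%
140 -===========-::::::::::::::::::::::::::-------------==--:-+*##%%%%%%%%%%%%
142 -============-:-----------==--::::::::-================-::=**##%%%%%%%%%%%
144 :-========+==================-::::::::-========++===+===-:-=+*#%%%%%%%%%%%
146 ::-===========================-::::::::-================-::-==*#%%%%%%%%%%
148 ::--==========================-::::::::-==============+=-:::-=+#%%%%%
[... 2149 characters left out ...]
..-=+*************************+------:::-++++++++++++***************
206 :::.....:-=+*************************=------:-=***++++++++****************
208 ::::.....:-=++++++++++++++++++++++++++=-----:-=+++++++++++++++++++++++++++
210 :::::.....:-=+++++++++++++++++++++++++=-------=+++++++++++++++++++++++++++
212 ::::::.....:==+++++++++++++++++++++++++=-----=++++++++++++++++++++++++++++
214 :::::::.....:=++++++++++++++++++++++++++++++++++++++++++++++++++++++++++++
216 :::::::.....:-=+++++++++++++++++++++++++++++++++++++++++++++++++++++++++++
218 ::::::::...:-==+++++++++++++++++++++++++++++++++++++++++++++++++++++++++++
220 :::::::::::-====++++++++++++++++++++++++++++++++++++++++++++++++++++++++++
```

The luminance map shows the rib ending over the ledge at (150,212), against a predicted (150,213), and the plate edges fall within about 2 px. Carrier A is flat and against the ledge. Next is carrier B.

>>> apply_moves:
  plan: ".3 .95 0 0 .45;.3 .95 0 0 .45;.3 .95 0 0 .45;.3 .95 0 0 .45;.3 .95 0 0 .45;.3 .95 0 0 .45;.3 .95 0 0 .45;.3 .95 0 0 .45;.3 .95 .1 0 .45;.27 .94 .2 0 .45"

```text
clock: 52.15
tcp_pos: [0.5805, -0.1171, 0.2411]
eef_rot: [3.138, 0.15, 0.001]
wrist_force: [0.3, 0.6, 0.0]
finger_gap: 0.0387
grip_force: 0.0
```

>>> apply_moves:
  plan: "0 0 0 .9 .45;0 0 0 .9 .45;0 0 0 .9 .45;0 0 0 .9 .45;0 0 0 .9 .45;0 0 0 .9 .45;0 0 0 .9 .45;0 0 0 .9 .45;0 0 0 .9 .45;0 0 0 .83 .45"

```text
clock: 53.4
tcp_pos: [0.5801, -0.1161, 0.241]
eef_rot: [2.632, -1.716, -0.0]
wrist_force: [1.0, -0.5, -0.9]
finger_gap: 0.0384
grip_force: 0.0
```

```bash
python3 car.py w11; python3 -c "
from go import *
need(.580,-.116,.023,-65.9)"
```

```text
53.4 [ 0.5801 -0.1161  0.241 ] [ 2.632 -1.716 -0.   ]
[580.5, -116.3, 62.9, 88.3, 23.8] rib [582.9, -121.0] [45.1, 88.0] yaw 120.7
t 53.45 tcp [ 0.5801 -0.1161  0.241 ] psi 293.5 gap 0.0381 F [-0.8  0.3  0.2] 
 need units x -0.00 y 0.00 z 7.27 spin -0.08 (deg -0.6)
```

>>> apply_moves:
  plan: "0 0 .8 -.08 .45;0 0 1 0 .45;0 0 1 0 .45;0 0 1 0 .45;0 0 1 0 .45;0 0 1 0 .45;0 0 .8 0 .45;0 0 .4 0 .45;0 0 .25 0 .45;0 0 0 0 .45"
  squeeze: 40

```text
clock: 54.7
tcp_pos: [0.5802, -0.1161, 0.0238]
eef_rot: [-2.645, 1.695, -0.0]
wrist_force: [0.1, 0.1, 0.6]
finger_gap: 0.0381
grip_force: 0.0
```

>>> apply_moves:
  plan: "0 0 0 0 0;0 0 0 0 0;0 0 0 0 0;0 0 0 0 0;0 0 0 0 0;0 0 0 0 0;0 0 0 0 0;0 0 -.3 0 0;0 0 -.6 0 0;0 0 -1 0 0"

```text
clock: 55.95
tcp_pos: [0.5797, -0.116, 0.0815]
eef_rot: [2.644, -1.695, -0.002]
wrist_force: [1.7, 0.2, -0.3]
finger_gap: 0.0089
grip_force: 39.4
```

>>> apply_moves:
  plan: "0 0 -.56 -.9 0;0 0 -.56 -.9 0;0 0 -.56 -.9 0;0 0 -.56 -.9 0;0 0 -.56 -.9 0;0 0 -.56 -.9 0;0 0 -.56 -.9 0;0 0 -.56 -.9 0;0 0 -.56 -.9 0;0 0 -.56 -.83 0"

```text
clock: 57.2
tcp_pos: [0.5799, -0.116, 0.2505]
eef_rot: [3.137, 0.174, 0.001]
wrist_force: [-0.1, -0.6, -0.2]
finger_gap: 0.009
grip_force: 39.4
```

>>> apply_moves:
  plan: "-.24 -.97 0 0 0;-.24 -.97 0 0 0;-.24 -.97 0 0 0;-.24 -.97 0 0 0;-.24 -.97 0 0 0;-.24 -.97 0 0 0;-.24 -.97 0 0 0;-.24 -.97 0 0 0;-.24 -.97 0 0 0;-.24 -.97 0 0 0"

```text
clock: 58.45
tcp_pos: [0.4769, 0.1665, 0.25]
eef_rot: [-3.137, -0.167, -0.002]
wrist_force: [-0.6, 0.6, -1.1]
finger_gap: 0.009
grip_force: 39.4
```

```bash
python3 -c "
from go import *
need(*slot(.035,.0293),.1525,5.5)"
```

```text
t 58.45 tcp [0.4769 0.1665 0.25  ] psi 6.1 gap 0.009 F [-0.6  0.6 -1.1] 
 need units x -0.14 y -1.07 z 3.25 spin 0.08 (deg 0.6)
```

>>> apply_moves:
  plan: "-.07 -.54 0 .08 0;-.07 -.53 0 0 0;0 0 .5 0 0;0 0 .8 0 0;0 0 .8 0 0;0 0 .6 0 0;0 0 .4 0 0;0 0 .15 0 0;0 0 0 0 0;0 0 0 0 0"

```text
clock: 59.7
tcp_pos: [0.4704, 0.1972, 0.1518]
eef_rot: [-3.138, -0.15, -0.001]
wrist_force: [0.7, 0.7, -1.9]
finger_gap: 0.0088
grip_force: 39.5
```

>>> apply_moves:
  plan: "0 0 0 0 0;0 0 0 0 0;-.05 0 .13 0 0;-.05 0 .12 0 0;-.04 0 .12 0 0;-.02 0 .12 0 0;-.02 0 .12 0 0;-.02 0 .11 0 0;0 0 .11 0 0;0 0 0 0 0"
  squeeze: 20

```text
clock: 60.95
tcp_pos: [0.464, 0.1966, 0.1266]
eef_rot: [-3.138, -0.15, -0.0]
wrist_force: [-4.2, -1.0, 6.1]
finger_gap: 0.0089
grip_force: 42.9
```

```bash
python3 -c "
from go import *
need(*slot(.035,.0233),.1204,5.5)"
```

```text
t 60.95 tcp [0.464  0.1966 0.1266] psi 5.5 gap 0.0089 F [-4.2 -1.   6.1] 
 need units x -0.02 y -0.03 z 0.21 spin -0.00 (deg -0.0)
```

>>> apply_moves:
  plan: "0 0 .08 0 0;0 0 .07 0 0;0 0 .05 0 0;-.03 0 .02 0 0;-.03 0 .02 0 0;-.03 0 .02 0 0;-.03 0 .02 0 0;-.03 0 .02 0 0;0 0 0 0 0;0 0 0 0 0"

```text
clock: 62.2
tcp_pos: [0.4622, 0.1969, 0.1214]
eef_rot: [-3.136, -0.15, -0.013]
wrist_force: [5.5, -0.2, 30.8]
finger_gap: 0.0093
grip_force: 46.8
```

```bash
python3 -c "
from go import *
need(*slot(.035,.0213),.1204,5.5)"
```

```text
t 62.2 tcp [0.4622 0.1969 0.1214] psi 5.5 gap 0.0093 F [ 5.5 -0.2 30.8] 
 need units x -0.03 y -0.01 z 0.03 spin -0.00 (deg -0.0)
```

>>> apply_moves:
  plan: "0 0 -.05 0 0;0 0 -.05 0 0;0 0 0 0 0;0 0 0 0 0;0 0 0 0 0;0 0 0 0 0;0 0 0 0 0;0 0 0 0 0;0 0 0 0 0;0 0 0 0 0"

```text
clock: 63.45
tcp_pos: [0.46, 0.1963, 0.1208]
eef_rot: [-3.138, -0.15, -0.002]
wrist_force: [1.1, 0.1, 8.0]
finger_gap: 0.0092
grip_force: 43.5
```

```bash
python3 - <<'E'
from go import *
need(*slot(.035,.0213),.1204,5.5)
a,c,_=snap('side','s12'); im,cw,_=snap('wrist','w12')
from chk import P
def bar(a,c):
    # dark bar pixels near the predicted bar, per angle score
    g=cv2.GaussianBlur(cv2.cvtColor(a,cv2.COLOR_BGR2GRAY),(3,3),0).astype(np.float32); out=[]
    for th in np.arange(31,39.1,.5):
        q=proj(c,[P(.215,y,.007,th) for y in np.linspace(-.05,.05,40)]).astype(np.float32)
        out.append(cv2.remap(g,q[None,:,0].copy(),q[None,:,1].copy(),cv2.INTER_LINEAR).mean())
    return np.round(out).astype(int)
print(bar(cv2.imread('pics/s5.png'),c),bar(cv2.imread('pics/w10s.png'),c),bar(a,c),sep='\n')
E
```

```text
t 63.45 tcp [0.46   0.1963 0.1208] psi 5.5 gap 0.0092 F [1.1 0.1 8. ] 
 need units x 0.05 y -0.03 z 0.01 spin -0.00 (deg -0.0)
[48 47 47 48 47 47 47 47 47 47 47 47 47 48 48 49 50]
[49 49 49 49 49 49 49 49 49 49 50 50 51 53 54 55 57]
[51 52 52 53 53 54 55 56 57 58 59 61 62 64 65 67 69]
```

>>> apply_moves:
  plan: "0 0 0 0 .3;0 0 0 0 .3;0 0 0 0 .3;0 0 0 0 .3;0 0 -.3 0 .3;0 0 -.6 0 .3;0 0 -.8 0 .3;0 0 -.9 0 .3;0 0 -.9 0 .3;0 0 -.9 0 .3"

```text
clock: 64.8
tcp_pos: [0.4596, 0.1962, 0.2547]
eef_rot: [-3.138, -0.15, -0.002]
wrist_force: [0.1, 0.3, 0.7]
finger_gap: 0.0255
grip_force: 0.0
```

>>> apply_moves:
  plan: "-.3 .9 0 0 .45;-.3 .9 0 0 .45;-.3 .9 0 0 .45;-.3 .9 0 0 .45;0 0 0 0 .45;0 0 0 0 .45;0 0 0 0 .45;0 0 0 0 .45;0 0 0 0 .45;0 0 0 0 .45"

```text
clock: 66.05
tcp_pos: [0.4341, 0.0853, 0.2522]
eef_rot: [3.138, 0.15, -0.0]
wrist_force: [0.1, 0.4, -0.7]
finger_gap: 0.0383
grip_force: 0.0
```

```bash
python3 - <<'E'
from go import *
from chk import P
need(.553,-.2424,.24,-45.5)
s13,c,_=snap('side','s13'); im,cw,_=snap('wrist','w13'); t13,ct,_=snap('top','t13')
def tab(g,c,f,pts):
    out=[]
    for th in range(28,43):
        q=proj(c,[P(.215,y,.007,th) for y in pts],f).astype(np.float32)
        out.append(int(cv2.remap(g,q[None,:,0].copy(),q[None,:,1].copy(),cv2.INTER_LINEAR).mean()))
    return out
G=lambda a: cv2.cvtColor(a,cv2.COLOR_BGR2GRAY).astype(np.float32)
y=np.linspace(-.05,.05,30)
print('side before',tab(G(cv2.imread('pics/s5.png')),c,False,y)); print('side now',tab(G(s13),c,False,y))
print('top before',tab(G(cv2.imread('pics/t5.png')),ct,False,y));print('top now',tab(G(t13),ct,False,y))
print('wrist10',tab(G(cv2.imread('pics/w10.png')),np.load('pics/w10.npy',allow_pickle=True).item()['c'],True,y),'w13',tab(G(im),cw,True,y))
print(proj(c,[P(.215,0,.007,a) for a in(30,35,40)]).round(1).tolist())
g=cv2.cvtColor(im,cv2.COLOR_BGR2GRAY)
p=proj(cw,[P(.008,.035,.022),P(.098,.035,.022),P(.053,.067,.022),P(.053,.003,.022),P(.018,.035,.048),P(.088,.035,.048)],True).round(0); print(p.tolist())
u0,v0=p.min(0).astype(int)-14; u1,v1=p.max(0).astype(int)+14
k=cv2.resize(g[v0:v1,u0:u1],None,fx=.7,fy=.5,interpolation=cv2.INTER_AREA); ch=" .:-=+*#%@"
print('u0',u0)
for i,row in enumerate(k): print('%3d '%(v0+2*i)+''.join(ch[min(9,int(x)//24)] for x in row))
E
```

```text
t 66.05 tcp [0.4341 0.0853 0.2522] psi 5.5 gap 0.0383 F [ 0.1  0.4 -0.7] 
 need units x 2.90 y 11.25 z 0.41 spin 6.37 (deg 51.0)
side before [43, 42, 42, 42, 42, 41, 41, 41, 41, 42, 43, 45, 48, 52, 57]
side now [45, 45, 45, 45, 45, 47, 49, 51, 54, 57, 60, 64, 68, 73, 79]
top before [56, 51, 45, 39, 34, 31, 32, 35, 42, 51, 61, 70, 75, 76, 75]
top now [32, 34, 40, 49, 59, 69, 78, 84, 87, 88, 88, 88, 88, 87, 86]
wrist10 [0, 0, 0, 0, 0, 0, 0, 0, 0, 2, 10, 85, 111, 111, 111] w13 [0, 0, 0, 0, 0, 0, 0, 0, 0, 0, 0, 0, 0, 0, 0]
[[278.3, 139.6], [275.3, 136.3], [271.8, 133.4]]
[[155.0, 167.0], [132.0, 99.0], [116.0, 138.0], [175.0, 135.0], [147.0, 179.0], [127.0, 126.0]]
u0 102
 85 %%%%%%%%%%%%%%%%%%%%%%%%%%%%%%%%%%%%%%%%%%%%%%%%%%%%%%%%%%%%%
 87 %%%%%%%%%%%%%%%%%%%%%%%%%%%%%%%%%%%%%%%%%%%%%%%%%%%%%%%%%%%%%
 89 %%%%%%%%%%%%%%%%%%%%%%%%%%%%%%%%%%%%%%%%%%%%%%%%%%%%%%%%%%%%%
 91 +*#%%%%%%%%%%%%%%%%%%%%%%%%%%%%%%%%%%%%%%%%%%###%%%%%%%%%%%%%
 93 -=*%%%%%%%%%%%%%%%%%%%%%%%%%%%####******+++======+*#%%%%%%%%%
 95 --+#%%%%%%%%%%#####***++++======------------======+#%%%%%%%%%
 97 --=*#%%#**++====-------
[... 2440 characters left out ...]
++++----=--:::::--=++++++++***++++=-=+**
173 ****************+++++++===--===--:::---=================-=++*
175 **+++++++++++++++========---===--:::----------============+++
177 **+++++++++++++++=========--===--:---====================++++
179 **+++++++++++++++++=+===+=====-----=+++++++++++++++++++++++++
181 ***+++++++++++++++++++++++==-===--=++++++++++++++++++++++++++
183 ***++++++++++++++++++++++++=======+++++++++++++++++++++++++++
185 ****+++++++++++++++++++*++++++++++++++++++++++++*++**++++++++
187 *************************************++++++**********+++++++=
189 *************************************++++****************+++=
191 ************************************************************+
```

The push on carrier B lowered the panel: in the top view the bar minimum moved from 33° to below 28°. The luminance map also suggests B's lower edge rides on the ledge. I'll measure the present angle and mend both.

```bash
cat > pang.py <<'E'
from go import *
from chk import P
def tab(a,c,A=np.arange(22,41,.5)):
    g=cv2.cvtColor(a,cv2.COLOR_BGR2GRAY).astype(np.float32); o=[]
    for th in A:
        q=proj(c,[P(.215,y,.007,th) for y in np.linspace(-.045,.045,30)]).astype(np.float32)
        o.append(float(cv2.remap(g,q[None,:,0].copy(),q[None,:,1].copy(),cv2.INTER_LINEAR).mean()))
    o=np.array(o); i=int(np.argmin(o)); i=min(max(i,1),len(o)-2); f=np.polyfit(A[i-1:i+2],o[i-1:i+2],2)
    return round(-f[1]/2/f[0],2),round(o.min(),1)
if __name__=='__main__':
    t,ct,s=snap('top','tp%d'%int(r.observe()['clock']*10))
    print('ref(35)',tab(cv2.imread('pics/t5.png'),ct),'now',tab(t,ct))
E
python3 - <<'E'
from pang import *
ct=np.load('pics/t13.npy',allow_pickle=True).item()['c']
print(tab(cv2.imread('pics/t5.png'),ct),tab(cv2.imread('pics/t13.png'),ct))
for th in(28,29,30,31): 
    p=P(.215,0,.007,th); print(th,p.round(4)); need(p[0],p[1],.26,95.5)
E
```

```text
(np.float64(33.4), np.float64(30.6)) (np.float64(27.53), np.float64(32.4))
28 [0.6292 0.1783 0.1671]
t 66.2 tcp [0.4341 0.0852 0.2522] psi 5.5 gap 0.0385 F [ 0.6 -0.9 -0. ] 
 need units x 6.77 y -2.47 z -0.26 spin -11.25 (deg -90.0)
29 [0.6273 0.1781 0.1704]
t 66.2 tcp [0.4341 0.0852 0.2522] psi 5.5 gap 0.0385 F [ 0.6 -0.9 -0. ] 
 need units x 6.70 y -2.47 z -0.26 spin -11.25 (deg -90.0)
30 [0.6253 0.1779 0.1736]
t 66.2 tcp [0.4341 0.0852 0.2522] psi 5.5 gap 0.0385 F [ 0.6 -0.9 -0. ] 
 need units x 6.64 y -2.47 z -0.26 spin -11.25 (deg -90.0)
31 [0.6233 0.1777 0.1767]
t 66.2 tcp [0.4341 0.0852 0.2522] psi 5.5 gap 0.0385 F [ 0.6 -0.9 -0. ] 
 need units x 6.57 y -2.47 z -0.26 spin -11.25 (deg -90.0)
```

>>> apply_moves:
  plan: ".96 -.35 -.04 0 .45;.96 -.35 -.04 0 .45;.96 -.35 -.04 0 .45;.96 -.35 -.04 0 .45;.96 -.35 -.04 0 .45;.95 -.35 -.04 0 .45;.95 -.37 -.04 0 .45;0 0 0 -1 .45;0 0 0 -1 .45;0 0 0 -1 .45"

```text
clock: 67.45
tcp_pos: [0.6272, 0.1782, 0.2603]
eef_rot: [-3.036, -0.806, 0.001]
wrist_force: [-0.1, 0.1, -0.4]
finger_gap: 0.0383
grip_force: 0.0
```

>>> apply_moves:
  plan: "0 0 0 -.92 .45;0 0 0 -.92 .45;0 0 0 -.92 .45;0 0 0 -.92 .45;0 0 0 -.92 .45;0 0 0 -.92 .45;0 0 0 -.92 .45;0 0 0 -.92 .45;0 0 0 -.89 .45;0 0 0 0 .45"

```text
clock: 68.7
tcp_pos: [0.6272, 0.1781, 0.2605]
eef_rot: [-2.114, -2.324, 0.0]
wrist_force: [-0.4, 0.5, -0.6]
finger_gap: 0.0384
grip_force: 0.0
```

```bash
python3 - <<'E'
from go import *
from chk import P
im,c,s=snap('wrist','w14'); p=P(.215,0,.007,29); need(p[0],p[1],p[2]-.011,95.5)
g=cv2.cvtColor(im,cv2.COLOR_BGR2GRAY)
# bar columns along the middle row of bar part clear of fingers
q=proj(c,[P(.215,y,.007,29) for y in(.05,.04,.03,.02)],True); print(q.round(1).tolist())
for a in q:
    v=int(round(a[1])); row=g[v,int(a[0])-30:int(a[0])+30]; d=np.nonzero(row<45)[0]; print(v,int(a[0])-30+d.min() if len(d) else None,int(a[0])-30+d.max() if len(d) else None)
E
```

```text
t 68.75 tcp [0.6271 0.1781 0.2605] psi 95.3 gap 0.0386 F [-1.2  0.5  0.3] 
 need units x -0.00 y 0.00 z 3.37 spin -0.02 (deg -0.2)
[[256.5, 136.8], [256.5, 149.8], [256.5, 162.6], [256.5, 175.2]]
137 None None
150 263 264
163 251 263
175 261 261
```

>>> apply_moves:
  plan: "0 0 .6 0 .45;0 0 .8 0 .45;0 0 .8 0 .45;0 0 .6 0 .45;0 0 .4 0 .45;0 0 .17 0 .45;0 0 0 0 .45;0 0 0 0 0;0 0 0 0 0;0 0 0 0 0"

```text
clock: 70.0
tcp_pos: [0.6282, 0.1783, 0.1607]
eef_rot: [2.112, 2.323, 0.004]
wrist_force: [7.2, 1.2, 0.6]
finger_gap: 0.0131
grip_force: 21.2
```

>>> apply_moves:
  plan: "0 0 0 0 0;0 0 0 0 0;0 0 0 0 0;0 -.07 -.12 0 0;0 -.08 -.13 0 0;0 -.08 -.13 0 0;0 -.09 -.12 0 0;0 -.1 -.12 0 0;0 0 0 0 0;0 0 0 0 0"
  squeeze: 60

```text
clock: 71.25
tcp_pos: [0.6161, 0.1771, 0.1798]
eef_rot: [2.111, 2.322, 0.006]
wrist_force: [10.1, 1.4, 2.0]
finger_gap: 0.0122
grip_force: 59.6
```

```bash
python3 ang.py
```

```text
71.25 [0.6161051  0.1771089  0.17983236] [10.1097277   1.40745069  2.03215953] 0.01221333933354587 59.64937448501587
bar rel [0.17366015 0.19073236] angle from z 35.107859985666536 radius 0.21736788651133204
```

>>> apply_moves:
  plan: "0 0 0 0 .25;0 0 0 0 .3;0 0 0 0 .3;0 0 -.3 0 .3;0 0 -.6 0 .3;0 0 -.8 0 .3;0 0 -.8 0 .3;0 0 -.8 0 .3;0 0 0 0 .3;0 0 0 0 .3"

```text
clock: 72.5
tcp_pos: [0.6145, 0.1769, 0.2768]
eef_rot: [-2.113, -2.325, 0.0]
wrist_force: [-0.3, -1.0, -0.7]
finger_gap: 0.0259
grip_force: 0.0
```

```bash
python3 - <<'E'
from go import *
from chk import P
s=r.observe(); print(s['tcp_pos'])
im,c,s=snap('wrist','w15'); g=cv2.cvtColor(im,cv2.COLOR_BGR2GRAY)
for th in (33,34,35,36,37):
    q=proj(c,[P(.215,.03,.007,th)],True)[0]; print(th,q.round(1),end=' ')
v=int(round(q[1])); 
for w in range(v-6,v+7,4):
    d=np.nonzero(g[w,210:300]<45)[0]; print(w,210+d.min() if len(d) else 0,210+d.max() if len(d) else 0)
E
```

```text
[0.61448151 0.17692731 0.27683831]
33 [262.3 161.7] 34 [259.6 162.4] 35 [256.8 163.2] 36 [253.7 164. ] 37 [250.6 164.8] 159 0 0
163 0 0
167 0 0
171 0 0
```

>>> apply_moves:
  plan: "0 0 0 1 .3;0 0 0 1 .3;0 0 0 1 .3;0 0 0 1 .3;0 0 0 1 .3;0 0 0 1 .3;0 0 0 1 .3;0 0 0 1 .3;0 0 0 1 .3;0 0 0 1 .3"

```text
clock: 73.8
tcp_pos: [0.6144, 0.1769, 0.276]
eef_rot: [3.114, 0.416, -0.002]
wrist_force: [0.2, -0.1, -0.4]
finger_gap: 0.0254
grip_force: 0.0
```

>>> apply_moves:
  plan: "0 0 0 .62 .3;0 0 0 .61 .3;-.9 -.2 0 0 .3;-.9 -.2 0 0 .3;-.9 -.2 0 0 .3;-.9 -.2 0 0 .3;-.9 -.2 0 0 .3;-.78 -.16 0 0 .3;0 0 0 0 .3;0 0 0 0 .3"

```text
clock: 75.05
tcp_pos: [0.4539, 0.196, 0.2767]
eef_rot: [3.138, 0.154, -0.001]
wrist_force: [0.9, -0.1, -0.6]
finger_gap: 0.0257
grip_force: 0.0
```

```bash
python3 pang.py; python3 - <<'E'
from go import *
from chk import P
need(*slot(.035,.0133),.1225,5.5)
im,c,_=snap('wrist','w16'); g=cv2.cvtColor(im,cv2.COLOR_BGR2GRAY)
# expected rib top in present (on-ledge) state and flat state, panel coords
t=np.radians(8.3)
def R(a,zz): return (0.0476+a*np.cos(t)-(zz-.0245)*np.sin(t)*1, .0448-a*np.sin(t)*-1*(-1)+(zz-.0245)*np.cos(t))
for n,L in (('ribtop flat',[(.018,.035,.048),(.088,.035,.048)]),('plate flat near/far mid',[(.008,.035,.022),(.098,.035,.022)]),('ledge inner top',[(.008,.0,.027),(.008,.07,.027)])): print(n,proj(c,[P(*q) for q in L],True).round(0).tolist())
k=cv2.resize(g[70:260,160:340],None,fx=.55,fy=.35,interpolation=cv2.INTER_AREA); ch=" .:-=+*#%@"
for i,row in enumerate(k): print('%3d '%(70+i/.35)+''.join(ch[min(9,int(x)//24)] for x in row))
E
```

```text
ref(35) (np.float64(33.4), np.float64(30.6)) now (np.float64(33.67), np.float64(30.8))
t 75.1 tcp [0.454  0.1959 0.2767] psi 5.6 gap 0.0256 F [0.2 0.  0.3] 
 need units x -0.02 y -0.02 z 5.14 spin 0.01 (deg 0.1)
ribtop flat [[255.0, 200.0], [255.0, 153.0]]
plate flat near/far mid [[255.0, 187.0], [255.0, 126.0]]
ledge inner top [[285.0, 191.0], [224.0, 190.0]]
 70 %%%%%%%%%%%%%%%%%%%%%%%%%%%%%%%%%%%%%%%%%%%%%%%%%%%%%%%%%%%%%%%%%%%%%%%%%%%%%%#####################
 72 %%%%%%%%%%%%%%%%%%%%%%%%%%%%%%%%%%%%%%%%%%%%%%%%%%%%%%%%%%%%%%%%%%%%%%%%%%%%%%#####################
 75 %%%%%%%%%%%%%%%%%%%%%%%%%%%%%%%%%%%%%%%%%%%%%%%%%%%%%%%%%%%%%%%%%%%%%%%%%%%%%%%####################
 78 %%%%%%%%%%%%%%%%%%%%%%%%%%%%%%%%%%%%%%%%%%%%%%%%%%%%%%%%%%%%%%%%%%%%%%%%%%%%%%%####################
 81 %%%%%%%%%%%%%%%%%%%%%%%%%%%%%%%%%%%%%%%%%%%%%%%%%%%%%%%%%%%%%%%%%%%%%%%%%%%%%%%###################%
 84 %%%%%%%%%%%%%%%%%%%%%%%%%%%%%%%%%%%%%%%%%%%%%%%%%%%%%%%%%%%%%%%%%%%%%%%%%%%%%%%%################%%%
 87 %%%%%%%%%%%%%%%%%%%%%%%%%%%%%%%%%%%%%%%%%%%%%%%%%%%%%%%%%%%%%%%%%%%%%%%%%%%%%%%%###############%%%%
 90 %%%%%
[... 5426 characters left out ...]
%%*+++++=----:..-+****************+======+*-.::----+#**+++++++++++++++++++++
241 *=+%#+=============+++#@%*----------:..-+****************+======+*-..:-----=----=++++++++++++++++++
244 *++*%*+++++***##%%%%%%@%*-....:----::..-+****************+======+*-..:-----:....:=+++++++++++++++++
247 **++%%%%%@@@@@@@@@@@@@%*:....::----:...-+****************=======+*:...:----:.....:=++++++++++++++++
250 ***+*@@@@@@@@@%%%@@%#**-.....:-----:...-+****************+======+*:...:----::.....:++++++++++++++++
252 ***++%@%***%%#+=+#@#==:.....::----::...-+****************+======**:...:-----:......=+++++++++++++++
255 ****+#%*===*%#===*%%*=:.....:-----:....:+******************+*+==*+:....:----:......:=++++++++++++++
```

The map is clear: A's near edge is at row 187, inside the ledge, while B's is at row 198, on top of it. The panel is back at about 35.2°. I'll regrip B, lift it up the slope and set it down again.

>>> apply_moves:
  plan: "0 0 .7 0 .3;0 0 .9 0 .3;0 0 1 0 .3;0 0 1 0 .3;0 0 .8 0 .3;0 0 .5 0 .3;0 0 .2 0 .3;0 0 0 0 0;0 0 0 0 0;0 0 0 0 0"
  squeeze: 30

```text
clock: 76.4
tcp_pos: [0.4538, 0.1961, 0.1247]
eef_rot: [-3.138, -0.154, -0.001]
wrist_force: [0.0, -0.4, -1.2]
finger_gap: 0.0092
grip_force: 34.6
```

>>> apply_moves:
  plan: "0 0 0 0 0;0 0 0 0 0;0 0 0 0 0;0 0 -.2 0 0;0 0 -.2 0 0;.2 0 0 0 0;.2 0 0 0 0;0 0 .1 0 0;0 0 0 0 0;0 0 0 0 0"

```text
clock: 77.65
tcp_pos: [0.4654, 0.1972, 0.133]
eef_rot: [3.138, 0.154, -0.0]
wrist_force: [0.1, -0.4, -0.7]
finger_gap: 0.0092
grip_force: 34.7
```

```bash
python3 -c "
from go import *
need(*slot(.035,.0251),.1249,5.5)"
```

```text
t 77.65 tcp [0.4654 0.1972 0.133 ] psi 5.6 gap 0.0092 F [ 0.1 -0.4 -0.7] 
 need units x -0.01 y -0.02 z 0.27 spin 0.02 (deg 0.1)
```

>>> apply_moves:
  plan: "0 0 .05 0 0;0 0 .05 0 0;0 0 .05 0 0;0 0 .05 0 0;0 0 0 0 0;0 0 0 0 0;0 0 0 0 0;0 0 0 0 0;0 0 0 0 0;0 0 0 0 0"

```text
clock: 78.9
tcp_pos: [0.4653, 0.1972, 0.1276]
eef_rot: [-3.138, -0.154, 0.0]
wrist_force: [-5.8, -0.5, 6.2]
finger_gap: 0.0094
grip_force: 36.6
```

>>> apply_moves:
  plan: "-.03 0 .02 0 0;-.03 0 .02 0 0;-.03 0 .02 0 0;0 0 0 0 0;0 0 0 0 0;0 0 0 0 0;0 0 0 0 0;0 0 0 0 0;0 0 0 0 0;0 0 0 0 0"

```text
clock: 80.15
tcp_pos: [0.4632, 0.1971, 0.1262]
eef_rot: [-3.137, -0.154, -0.002]
wrist_force: [-1.4, 0.5, 5.2]
finger_gap: 0.0092
grip_force: 36.5
```

>>> apply_moves:
  plan: "-.03 0 .02 0 0;-.03 0 .02 0 0;-.03 0 .02 0 0;-.03 0 .02 0 0;0 0 0 0 0;0 0 0 0 0;0 0 0 0 0;0 0 0 0 0;0 0 0 0 0;0 0 0 0 0"

```text
clock: 81.4
tcp_pos: [0.4603, 0.1968, 0.1242]
eef_rot: [-3.137, -0.154, -0.006]
wrist_force: [4.2, 0.2, 7.7]
finger_gap: 0.0093
grip_force: 36.5
```

>>> apply_moves:
  plan: "-.03 0 .02 0 0;0 0 0 0 0;0 0 0 0 .3;0 0 0 0 .3;0 0 0 0 .3;0 0 0 0 .3;0 0 -.4 0 .3;0 0 -.8 0 .3;0 0 -1 0 .3;0 0 -1 0 .3"

```text
clock: 82.65
tcp_pos: [0.4583, 0.1965, 0.2201]
eef_rot: [-3.138, -0.154, -0.001]
wrist_force: [0.1, -0.2, 0.6]
finger_gap: 0.0253
grip_force: 0.0
```

>>> apply_moves:
  plan: "0 0 -1 0 .3;0 0 -.8 0 .3;0 0 0 0 .3;0 0 0 0 .3;0 0 0 0 .3;0 0 0 0 .3;0 0 0 0 .3;0 0 0 0 .3;0 0 0 0 .3;0 0 0 0 .3"

```text
clock: 83.9
tcp_pos: [0.4583, 0.1965, 0.2723]
eef_rot: [3.138, 0.154, 0.0]
wrist_force: [0.1, 0.8, -0.5]
finger_gap: 0.0257
grip_force: 0.0
```

```bash
cat > amap.py <<'E'
from go import *
from chk import P
import sys
def amap(tag,ys):
    im,c,_=snap('wrist',tag); g=cv2.cvtColor(im,cv2.COLOR_BGR2GRAY); ch=" .:-=+*#%@"
    A=[]
    for y in ys:
        q=proj(c,[P(.008,y,.022),P(.098,y,.022),P(.053,y+.032,.022),P(.053,y-.032,.022)],True); A.append(q); print(y,'near,far,left,right',q.round(0).tolist())
    A=np.vstack(A); u0,v0=np.maximum(A.min(0)-18,0).astype(int); u1,v1=(A.max(0)+22).astype(int)
    k=cv2.resize(g[v0:v1,u0:u1],None,fx=.5,fy=.33,interpolation=cv2.INTER_AREA); print('u0',u0)
    for i,row in enumerate(k): print('%3d '%(v0+i/.33)+''.join(ch[min(9,int(x)//24)] for x in row))
if __name__=='__main__': amap(sys.argv[1],[float(x) for x in sys.argv[2:]])
E
python3 amap.py w17 .035 .105; python3 pang.py; python3 -c "
from go import *
need(.553,-.2424,.24,-45.5)"
```

```text
0.035 near,far,left,right [[255.0, 192.0], [255.0, 131.0], [224.0, 165.0], [286.0, 165.0]]
0.105 near,far,left,right [[194.0, 192.0], [180.0, 133.0], [159.0, 166.0], [218.0, 165.0]]
u0 140
113 %%%%%%%%%%%%%%%%%%%%%%%%%%%%%%%%%%%%%%%%%%%%%%%%%%%%%%%%%%%%%%%%%%%%%%%%%%%%%%%%%%%%
116 %%%%%%%%%%%%%%%%%%%%%%%%%%%%%%%%%%%%%%%%%%%%%%%%%%%%%%%%%%%%%%%%%%%%%%%%%%%%%%%%%%%%
119 %%%%%%%%%%%%%%%%%%%%%%%%%%%%%%%%%%%%%%%%%%%%%%%%%%%%%%%%%%%%%%%%%%%%%%%%%%%%%%%%%%%%
122 #**%%%%%%%%%%%%%%%%%%%%%%%%%%%%%%%%%%%%%%%%%%%%%%%%%%%%%%%%%%%%%%%%%%%%%%%%%%%%%%%%%
125 ++++*#%%%%%%%%%%%%############*******#%%%#********************************#%%%%%%%%%
128 ++++++=============------------------=+**=--------------------------------=#%%%%%%%%
131 +++++---------========================+=+==================================*%%%%%%%%
134 +++++=::---===========================+====================================*%%%%%%%%
137 +++++=--===+******======+****#######*====+############+======+############+#%%%%%%%%
140 ++++++==+++####%%#+-----=#####%%%%%%#====+#%%%%%%%%%%#+------+####%%%%%%%#+#%%%%%%%%
143 ++++++==+++++++*#
[... 1540 characters left out ...]
===========--==========+=++++***********
197 **********************=--=--***************************+-===+***********************
200 +********************+==-=-=+++++++++++++++++++++++++++=-====+++++++++++++++++++++++
203 **********************++===+++++++++++++**+++++++++++*+=-===++++==============++++++
206 **********************************************++++*****+++++***======--------===+++*
209 ***************************************************************=======---==--====+++
ref(35) (np.float64(33.4), np.float64(30.6)) now (np.float64(33.64), np.float64(31.2))
t 84.0 tcp [0.4583 0.1965 0.2723] psi 5.6 gap 0.0258 F [-0.4 -0.9 -0.3] 
 need units x 1.71 y 14.87 z 1.08 spin 6.39 (deg 51.1)
```

Both carriers now lie flat at the ledge (near edges at row 193), and the panel is unchanged. Next is carrier D.

>>> apply_moves:
  plan: ".11 1 .05 0 .45;.11 1 .05 0 .45;.11 1 .05 0 .45;.11 1 .05 0 .45;.11 1 .05 0 .45;.11 1 .05 0 .45;.11 1 .05 0 .45;.11 1 .05 0 .45;.11 1 .05 0 .45;.11 1 .05 0 .45"

```text
clock: 85.25
tcp_pos: [0.5207, -0.0998, 0.2573]
eef_rot: [3.138, 0.154, 0.0]
wrist_force: [0.2, 1.4, 0.1]
finger_gap: 0.0387
grip_force: 0.0
```

>>> apply_moves:
  plan: ".12 .98 .1 0 .45;.12 .98 .1 0 .45;.12 .98 .1 0 .45;.12 .98 .1 0 .45;.12 .95 .1 0 .45;0 0 0 .9 .45;0 0 0 .9 .45;0 0 0 .9 .45;0 0 0 .9 .45;0 0 0 .9 .45"

```text
clock: 86.5
tcp_pos: [0.5528, -0.2425, 0.2422]
eef_rot: [3.03, -0.829, -0.0]
wrist_force: [0.0, 0.2, 0.6]
finger_gap: 0.0383
grip_force: 0.0
```

>>> apply_moves:
  plan: "0 0 0 .95 .45;0 0 0 .94 .45;0 0 0 0 .45;0 0 0 0 .45;0 0 0 0 .45;0 0 0 0 .45;0 0 0 0 .45;0 0 0 0 .45;0 0 0 0 .45;0 0 0 0 .45"

```text
clock: 87.75
tcp_pos: [0.5528, -0.2424, 0.2423]
eef_rot: [-2.897, 1.215, 0.0]
wrist_force: [-0.4, -0.4, -0.3]
finger_gap: 0.0383
grip_force: 0.0
```

```bash
python3 car.py w18; python3 -c "
from go import *
need(.553,-.2424,.023,-45.5)
from amap import *
c=np.load('pics/w18.npy',allow_pickle=True).item()['c']; g=cv2.cvtColor(cv2.imread('pics/w18.png'),cv2.COLOR_BGR2GRAY)
im=cv2.imread('pics/w18.png').astype(int); m=(im[...,1]-im[...,2])<.12*im[...,1]
k=cv2.resize(m[100:235,170:350].astype(np.float32),None,fx=.5,fy=.33,interpolation=cv2.INTER_AREA)
for i,row in enumerate(k): print('%3d '%(100+i/.33)+''.join('#' if x>.5 else '.' for x in row))
"
```

```text
87.75 [ 0.5528 -0.2424  0.2423] [-2.897  1.215  0.   ]
t 87.8 tcp [ 0.5528 -0.2424  0.2423] psi 314.5 gap 0.0381 F [0.3 0.3 0.5] 
 need units x 0.00 y -0.01 z 7.31 spin 0.00 (deg 0.0)
100 ############################.........................................................#####
103 #############################.......................................................######
106 ###############################...................................................########
109 ################################.................................................#########
112 .################################..............................................###########
115 ..################################............................................############
118 ...################################..........................................#############
121 .....#############################.........................................###############
124 ......##########################..........................................################
127 .......#########################.........................
[... 2658 characters left out ...]
...................................
215 ..........................................................................................
218 ..........................................................................................
221 ..........................................................................................
224 ..........................................................................................
227 ..........................................................................................
230 ..........................................................................................
233 ..........................................................................................
```

```bash
python3 -c "
from go import *
c=np.load('pics/w18.npy',allow_pickle=True).item()['c']
im=cv2.GaussianBlur(cv2.imread('pics/w18.png'),(3,3),0).astype(int); m=((im[...,1]-im[...,2])<.12*im[...,1]).astype(np.uint8)
k=np.zeros_like(m); k[129:202,227:290]=m[129:202,227:290]
k=cv2.morphologyEx(k,cv2.MORPH_OPEN,np.ones((7,7)))
q=max(cv2.findContours(k,0,cv2.CHAIN_APPROX_NONE)[0],key=cv2.contourArea)
a=cv2.minAreaRect((plane(c,q[:,0],.008,True)[:,:2]*1000).astype(np.float32)); print(a)
print(proj(c,[[.5528,-.2424,.008]],True), cv2.minAreaRect(q))"

```

```text
((552.470703125, -242.59706115722656), (64.01061248779297, 88.39633178710938), 44.194786071777344)
[[255.10569541 163.7252446 ]] ((255.5, 163.0), (68.0, 51.0), 90.0)
```

>>> apply_moves:
  plan: "0 0 .8 0 .45;0 0 1 0 .45;0 0 1 0 .45;0 0 1 0 .45;0 0 1 0 .45;0 0 1 0 .45;0 0 .8 0 .45;0 0 .4 0 .45;0 0 .28 0 .45;0 0 0 0 .45"
  squeeze: 40

```text
clock: 89.05
tcp_pos: [0.5529, -0.2425, 0.024]
eef_rot: [2.897, -1.215, -0.0]
wrist_force: [-0.0, 0.7, 0.5]
finger_gap: 0.0383
grip_force: 0.0
```

>>> apply_moves:
  plan: "0 0 0 0 0;0 0 0 0 0;0 0 0 0 0;0 0 0 0 0;0 0 0 0 0;0 0 0 0 0;0 0 0 0 0;0 0 -.3 0 0;0 0 -.6 0 0;0 0 -1 0 0"

```text
clock: 90.3
tcp_pos: [0.5525, -0.2423, 0.0818]
eef_rot: [-2.897, 1.215, 0.002]
wrist_force: [-0.1, -0.1, 0.1]
finger_gap: 0.009
grip_force: 39.6
```

>>> apply_moves:
  plan: "0 0 -.7 -.8 0;0 0 -.7 -.8 0;0 0 -.7 -.8 0;0 0 -.7 -.8 0;0 0 -.7 -.8 0;0 0 -.7 -.8 0;0 0 -.7 -.8 0;0 0 -.7 -.78 0;-.1 -.9 0 0 0;-.1 -.9 0 0 0"

```text
clock: 91.55
tcp_pos: [0.541, -0.1878, 0.2491]
eef_rot: [-3.138, -0.149, -0.0]
wrist_force: [-0.2, -0.7, -2.1]
finger_gap: 0.0089
grip_force: 39.6
```

>>> apply_moves:
  plan: "-.1 -.97 0 0 0;-.1 -.97 0 0 0;-.1 -.97 0 0 0;-.1 -.97 0 0 0;-.1 -.97 0 0 0;-.1 -.97 0 0 0;-.1 -.97 0 0 0;-.1 -.97 0 0 0;-.1 -.97 0 0 0;-.1 -.97 0 0 0"

```text
clock: 92.8
tcp_pos: [0.4823, 0.099, 0.2488]
eef_rot: [-3.138, -0.15, 0.0]
wrist_force: [-0.8, -0.6, -1.1]
finger_gap: 0.0088
grip_force: 39.6
```

```bash
python3 -c "
from go import *
need(*slot(-.035,.0322),.155,5.5)"
```

```text
t 92.8 tcp [0.4823 0.099  0.2488] psi 5.5 gap 0.0088 F [-0.8 -0.6 -1.1] 
 need units x -0.02 y -0.99 z 3.13 spin -0.00 (deg -0.0)
```

>>> apply_moves:
  plan: "-.01 -.5 0 0 0;-.01 -.49 0 0 0;0 0 .5 0 0;0 0 .8 0 0;0 0 .7 0 0;0 0 .6 0 0;0 0 .4 0 0;0 0 .13 0 0;0 0 0 0 0;0 0 0 0 0"

```text
clock: 94.05
tcp_pos: [0.4805, 0.127, 0.1557]
eef_rot: [-3.138, -0.152, -0.002]
wrist_force: [0.3, 0.5, -1.3]
finger_gap: 0.009
grip_force: 39.7
```

>>> apply_moves:
  plan: "0 0 .05 0 0;0 0 0 0 0;-.05 0 .12 0 0;-.05 0 .12 0 0;-.04 0 .12 0 0;-.02 0 .12 0 0;-.02 0 .12 0 0;-.02 0 .11 0 0;0 0 .11 0 0;0 0 .08 0 0"
  squeeze: 20

```text
clock: 95.3
tcp_pos: [0.4744, 0.1264, 0.1274]
eef_rot: [-3.138, -0.152, -0.002]
wrist_force: [-5.9, -1.5, 8.9]
finger_gap: 0.0087
grip_force: 44.3
```

```bash
python3 -c "
from go import *
need(*slot(-.035,.0262),.1245,5.5)"
```

```text
t 95.3 tcp [0.4744 0.1264 0.1274] psi 5.5 gap 0.0087 F [-5.9 -1.5  8.9] 
 need units x -0.04 y -0.06 z 0.10 spin 0.01 (deg 0.0)
```

>>> apply_moves:
  plan: "0 0 .05 0 0;0 0 .04 0 0;-.03 0 .02 0 0;-.03 0 .02 0 0;-.03 0 .02 0 0;-.03 0 .02 0 0;0 0 0 0 0;0 0 0 0 0;0 0 0 0 0;0 0 0 0 0"

```text
clock: 96.55
tcp_pos: [0.4712, 0.1262, 0.1225]
eef_rot: [-3.138, -0.152, -0.003]
wrist_force: [-0.7, -1.3, 7.4]
finger_gap: 0.0093
grip_force: 44.5
```

```bash
python3 -c "
from go import *
need(*slot(-.035,.0213),.1204,5.5)"; python3 pang.py
```

```text
t 96.55 tcp [0.4712 0.1262 0.1225] psi 5.6 gap 0.0093 F [-0.7 -1.3  7.4] 
 need units x -0.10 y -0.06 z 0.07 spin 0.01 (deg 0.1)
ref(35) (np.float64(33.4), np.float64(30.6)) now (np.float64(30.75), np.float64(30.7))
```

>>> apply_moves:
  plan: "-.03 0 .02 0 0;-.03 0 .02 0 0;-.03 0 .02 0 0;0 0 0 0 0;0 0 0 0 0;0 0 0 0 0;0 0 0 0 0;0 0 0 0 0;0 0 0 0 0;0 0 0 0 0"

```text
clock: 97.85
tcp_pos: [0.4697, 0.1261, 0.1215]
eef_rot: [-3.137, -0.152, -0.009]
wrist_force: [7.6, 0.6, 10.2]
finger_gap: 0.0087
grip_force: 44.6
```

```bash
python3 -c "
from go import *
need(*slot(-.035,.0213),.1204,5.5)"; python3 pang.py
```

```text
t 97.85 tcp [0.4697 0.1261 0.1215] psi 5.5 gap 0.0087 F [ 7.6  0.6 10.2] 
 need units x -0.05 y -0.06 z 0.04 spin 0.01 (deg 0.0)
ref(35) (np.float64(33.4), np.float64(30.6)) now (np.float64(30.79), np.float64(31.3))
```

>>> apply_moves:
  plan: "0 0 0 0 .3;0 0 0 0 .3;0 0 0 0 .3;0 0 0 0 .3;0 0 -.4 0 .3;0 0 -.8 0 .3;0 0 -1 0 .3;0 0 -1 0 .3;0 0 -1 0 .3;0 0 -.8 0 .3"

```text
clock: 99.15
tcp_pos: [0.4679, 0.1258, 0.2719]
eef_rot: [-3.138, -0.152, -0.002]
wrist_force: [-0.4, -1.1, 0.8]
finger_gap: 0.0256
grip_force: 0.0
```

```bash
python3 amap.py w19 -.035 .035; python3 pang.py; python3 -c "
from go import *
need(.653,-.2434,.24,-8.6)"
```

```text
-0.035 near,far,left,right [[254.0, 195.0], [253.0, 135.0], [223.0, 168.0], [285.0, 168.0]]
0.035 near,far,left,right [[193.0, 195.0], [179.0, 136.0], [158.0, 169.0], [217.0, 168.0]]
u0 139
116 %%%%%%%%%%%%%%%%%%%%%%%%%%%%%%%%%%%%%%%%%%%%%%%%%%%%%%%%%%%%%%%%%%%%%%%%%%%%%%%%%%%%
119 %%%%%%%%%%%%%%%%%%%%%%%%%%%%%%%%%%%%%%%%%%%%%%%%%%%%%%%%%%%%%%%%%%%%%%%%%%%%%%%%%%%%
122 #**#%%%%%%%%%%%%%%%%%%%%%%%%%%%%%%%%%%%%%%%%%%%%%%%%%%%%%%%%%%%%%%%%%%%%%%%%%%%%%%%%
125 ++++*##%%%%%%%%############********++*##%#+++++++++++++++++++++++++++++++++#%%%%%%%%
128 ---=++=========----------------------=**+=--------------==-================*%%%%%%%%
131 ::::==-----===========================**+==================================+#%%%%%%%
134 ::::---::--========================+==+++==++++++++++++=======+++++++++++++*#%%%%%%%
137 ---::--====*******======+##########%#=+*++*###%%%%%%%%#==---==*###%%%%%%%%**#%%%%%%%
140 ++=::-==+++####%%#+-----=####%%%%%%%#==*+++%%%%%%%####*------=####%%%%%%%%**%%%%%%%%
143 +++-::-=+++++++#*+=-:----*####%%%%%%%+=+=++#%%##*++++++------=#####%%%%%%%**#%%%%%%%
146 +++=::-=++++++++
[... 1542 characters left out ...]
***********=====++++*******************
200 *+++++***************+===--=**+++++*********************=-===+**********************
203 ++++++++++++++++++++++====-=+++++++++++++++++++++==++++=-====+++++++++++++++++++++++
206 **********************+===+************+=======----==++++=+++*********+++++*********
209 ***********************+++*************======----------==++++**********+++**********
212 ***************************************==================++++***********************
ref(35) (np.float64(33.4), np.float64(30.6)) now (np.float64(30.73), np.float64(31.1))
t 99.25 tcp [0.4685 0.1259 0.2732] psi 5.6 gap 0.0261 F [ 0.1 -0.1 -0.5] 
 need units x 4.93 y 12.85 z 1.11 spin 1.77 (deg 14.2)
```

D is in place, aligned with its neighbours. The panel now reads about 32.3° and I'll trim it after the last carrier. Next is carrier C, with a lighter grip from the start.

>>> apply_moves:
  plan: ".38 .99 0 0 .45;.38 .99 0 0 .45;.38 .99 0 0 .45;.38 .99 0 0 .45;.38 .99 0 0 .45;.38 .99 0 0 .45;.38 .99 0 0 .45;.38 .99 0 0 .45;.38 .99 0 0 .45;.38 .99 0 0 .45"

```text
clock: 100.5
tcp_pos: [0.6103, -0.1598, 0.2691]
eef_rot: [-3.138, -0.152, 0.001]
wrist_force: [-1.0, 0.5, 0.0]
finger_gap: 0.0385
grip_force: 0.0
```

>>> apply_moves:
  plan: ".38 .99 .3 0 .45;.38 .99 .4 0 .45;.37 .97 .4 0 .45;0 0 0 .9 .45;0 0 0 .87 .45;0 0 0 0 .45;0 0 0 0 .45;0 0 0 0 .45;0 0 0 0 .45;0 0 0 0 .45"

```text
clock: 101.75
tcp_pos: [0.6524, -0.2436, 0.2366]
eef_rot: [3.133, -0.235, 0.0]
wrist_force: [-0.1, 0.6, 0.1]
finger_gap: 0.0387
grip_force: 0.0
```

```bash
python3 car.py w20; python3 -c "
from go import *
need(.653,-.2434,.0235,-8.6)"
```

```text
101.75 [ 0.6524 -0.2436  0.2366] [ 3.133 -0.235  0.   ]
[653.8, -245.0, 63.1, 88.7, 80.4] rib [658.6, -251.2] [45.4, 80.8] yaw 171.5
t 101.8 tcp [ 0.6524 -0.2436  0.2367] psi 351.4 gap 0.0382 F [-0.7  0.8  0.4] 
 need units x 0.02 y -0.01 z 7.11 spin 0.00 (deg 0.0)
```

>>> apply_moves:
  plan: ".05 .04 .8 .13 .45;0 0 1 0 .45;0 0 1 0 .45;0 0 1 0 .45;0 0 1 0 .45;0 0 1 0 .45;0 0 .7 0 .45;0 0 .4 0 .45;0 0 .2 0 .45;0 0 0 0 .45"
  squeeze: 20

```text
clock: 103.05
tcp_pos: [0.6539, -0.2451, 0.0239]
eef_rot: [3.13, -0.264, 0.001]
wrist_force: [0.3, 0.8, 0.4]
finger_gap: 0.0383
grip_force: 0.0
```

>>> apply_moves:
  plan: "0 0 0 0 0;0 0 0 0 0;0 0 0 0 0;0 0 0 0 0;0 0 0 0 0;0 0 0 0 0;0 0 0 0 0;0 0 -.3 0 0;0 0 -.6 0 0;0 0 -1 0 0"

```text
clock: 104.3
tcp_pos: [0.6534, -0.2449, 0.0814]
eef_rot: [-3.13, 0.264, 0.002]
wrist_force: [0.8, 0.6, -1.2]
finger_gap: 0.0099
grip_force: 21.9
```

>>> apply_moves:
  plan: "0 0 -.8 0 0;0 0 -.9 -.45 0;0 0 -1 -.48 0;0 0 -1 -.48 0;0 0 -1 -.48 0;0 0 -.9 0 0;-.4 -.9 0 0 0;-.4 -.9 0 0 0;-.4 -.9 0 0 0;-.4 -.9 0 0 0"

```text
clock: 105.55
tcp_pos: [0.595, -0.1413, 0.2496]
eef_rot: [3.138, 0.15, 0.001]
wrist_force: [-0.2, -0.7, -0.1]
finger_gap: 0.0096
grip_force: 21.9
```

>>> apply_moves:
  plan: "-.4 -.94 0 0 0;-.4 -.94 0 0 0;-.4 -.94 0 0 0;-.4 -.94 0 0 0;-.4 -.94 0 0 0;-.4 -.94 0 0 0;-.4 -.94 0 0 0;-.1 -.43 0 0 0;0 0 0 0 0;0 0 0 0 0"

```text
clock: 106.8
tcp_pos: [0.4893, 0.0584, 0.2487]
eef_rot: [3.138, 0.149, 0.0]
wrist_force: [-0.0, -0.4, -0.6]
finger_gap: 0.0096
grip_force: 21.9
```

```bash
python3 -c "
from go import *
need(*slot(-.105,.0354),.152,5.5)"
```

```text
t 106.8 tcp [0.4893 0.0584 0.2487] psi 5.4 gap 0.0096 F [-0.  -0.4 -0.6] 
 need units x -0.02 y -0.03 z 3.22 spin -0.01 (deg -0.1)
```

>>> apply_moves:
  plan: "-.02 -.03 .5 0 0;0 0 .8 0 0;0 0 .7 0 0;0 0 .6 0 0;0 0 .4 0 0;0 0 .2 0 0;0 0 0 0 0;0 0 0 0 0;0 0 0 0 0;0 0 0 0 0"

```text
clock: 108.05
tcp_pos: [0.4884, 0.0598, 0.1529]
eef_rot: [3.138, 0.15, 0.001]
wrist_force: [-0.7, -0.1, -1.7]
finger_gap: 0.0093
grip_force: 21.9
```

>>> apply_moves:
  plan: "0 0 .06 0 0;-.05 0 .11 0 0;-.05 0 .11 0 0;-.04 0 .11 0 0;-.03 0 .11 0 0;-.02 0 .11 0 0;-.01 0 .11 0 0;0 0 .11 0 0;0 0 .06 0 0;0 0 0 0 0"

```text
clock: 109.3
tcp_pos: [0.4818, 0.0592, 0.1258]
eef_rot: [3.138, 0.15, -0.002]
wrist_force: [-5.5, -1.1, 4.4]
finger_gap: 0.0098
grip_force: 25.1
```

```bash
python3 -c "
from go import *
need(*slot(-.105,.0293),.124,5.5)"; python3 pang.py
```

```text
t 109.3 tcp [0.4818 0.0592 0.1258] psi 5.5 gap 0.0098 F [-5.5 -1.1  4.4] 
 need units x 0.03 y 0.02 z 0.06 spin -0.00 (deg -0.0)
ref(35) (np.float64(33.4), np.float64(30.6)) now (np.float64(30.37), np.float64(30.7))
```

>>> apply_moves:
  plan: "0 0 .06 0 0;-.03 0 .02 0 0;-.03 0 .02 0 0;-.03 0 .02 0 0;-.03 0 .02 0 0;0 0 0 0 0;0 0 0 0 0;0 0 0 0 0;0 0 0 0 0;0 0 0 0 0"

```text
clock: 110.6
tcp_pos: [0.4798, 0.059, 0.1227]
eef_rot: [-3.138, -0.15, -0.005]
wrist_force: [6.4, 0.5, 6.4]
finger_gap: 0.0095
grip_force: 25.7
```

```bash
python3 -c "
from go import *
need(*slot(-.105,.0242),.1193,5.5)"
```

```text
t 110.6 tcp [0.4798 0.059  0.1227] psi 5.5 gap 0.0095 F [6.4 0.5 6.4] 
 need units x -0.08 y 0.02 z 0.11 spin -0.00 (deg -0.0)
```

>>> apply_moves:
  plan: "-.03 0 .02 0 0;-.03 0 .02 0 0;0 0 0 0 0;0 0 0 0 0;0 0 0 0 0;0 0 0 0 0;0 0 0 0 0;0 0 0 0 0;0 0 0 0 0;0 0 0 0 0"

```text
clock: 111.85
tcp_pos: [0.4794, 0.059, 0.1228]
eef_rot: [-3.138, -0.15, -0.012]
wrist_force: [14.8, 1.9, 11.9]
finger_gap: 0.0094
grip_force: 26.5
```

>>> apply_moves:
  plan: ".04 0 -.03 0 0;0 0 0 0 0;0 0 0 0 .3;0 0 0 0 .3;0 0 0 0 .3;0 0 -.4 0 .3;0 0 -.8 0 .3;0 0 -1 0 .3;0 0 -1 0 .3;0 0 -1 0 .3"

```text
clock: 113.1
tcp_pos: [0.478, 0.0588, 0.2493]
eef_rot: [-3.138, -0.15, -0.001]
wrist_force: [1.3, 0.5, -0.8]
finger_gap: 0.0257
grip_force: 0.0
```

>>> apply_moves:
  plan: "0 0 -.6 0 .3;0 0 0 0 .3;0 0 0 0 .3;0 0 0 0 .3;0 0 0 0 .3;0 0 0 0 .3;0 0 0 0 .3;0 0 0 0 .3;0 0 0 0 .3;0 0 0 0 .3"

```text
clock: 114.35
tcp_pos: [0.4781, 0.0588, 0.2654]
eef_rot: [3.138, 0.15, 0.0]
wrist_force: [-0.1, -0.2, 0.4]
finger_gap: 0.0257
grip_force: 0.0
```

```bash
python3 amap.py w21 -.105 -.035; python3 pang.py; python3 -c "
from go import *
from chk import P
p=P(.215,0,.007,32); print(p); need(p[0],p[1],.28,95.5)"
```

```text
-0.105 near,far,left,right [[256.0, 199.0], [256.0, 139.0], [224.0, 173.0], [287.0, 173.0]]
-0.035 near,far,left,right [[195.0, 199.0], [180.0, 141.0], [158.0, 173.0], [218.0, 173.0]]
u0 140
121 %%%%%%%%%%%%%%%%%%%%%%%%%%%%%%%%%%%%%%%%%%%%%%%%%%%%%%%%%%%%%%%%%%%%%%%%%%%%%%%%%%%%
124 ***#%%%%%%%%%%%%%%%%%%%%%%%%%%%%%%%%%%%%%%%%%%%%%%%%%%%%%%%%%%%%%%%%%%%%%%%%%%%%%%%%
127 ++++**#%%%%%%%%%%%%%%%%%%%%%%%%%%%%%%%%%%%%%%%%%%%%%%%%%%##%%%%%%%%%%%%%%%%%%%%%%%%%
130 ++++++++*#*******+++++++++=============++==================================#%%%%%%%%
133 ---=++--------------=======================================================*%%%%%%%%
136 -::-==------===============================================================*%%%%%%%%
139 --::-==----==++++++=======++++********===+*********##*+======+*****#*#****+*%%%%%%%%
142 ==-:-===++++*###%%#======+###%%%%%%%%%=-=+%%%%%%%%%%%%*=-----+####%%%%%%%%*#%%%%%%%%
145 ++-::===++++++**##*=-----=####%%%%%%%%+-=+%%%%%%%%#***=------+###%%%%%%%%%*#%%%%%%%%
148 ++=::-==+++++++++++------=*####%%%%%%%*-==#%%%#+++++++=------+####%%%%%%%%*#%%%%%%%%
151 +++-:-===++++++
[... 1583 characters left out ...]
205 **+++++***************+====-+*++++++*******************+-===+***********************
208 ++++****+****+**+==+++=-===-=+++++++++**++*++*++++++*+*=-===+*++*++**+++++++********
211 **+*************+=====-------===++*************++++****+====+**********+++**********
214 ****************+=====----------=+++*************************************+**********
217 ****************+===+++++++++=+++++++***********************************************
ref(35) (np.float64(33.4), np.float64(30.6)) now (np.float64(30.31), np.float64(31.3))
[0.62128839 0.17751322 0.17986898]
t 114.45 tcp [0.4782 0.0588 0.2654] psi 5.5 gap 0.0259 F [-0.8 -0.2  0. ] 
 need units x 5.13 y -3.48 z -0.49 spin -11.25 (deg -90.0)
```

All four near edges line up at row 199. I'll raise the panel by the remaining 3° or so.

>>> apply_moves:
  plan: ".85 -.58 -.1 0 .45;.85 -.58 -.1 0 .45;.85 -.58 -.1 0 .45;.86 -.58 -.1 0 .45;.86 -.58 -.1 0 .45;.86 -.58 0 0 .45;0 0 0 -1 .45;0 0 0 -1 .45;0 0 0 -1 .45;0 0 0 -1 .45"

```text
clock: 115.7
tcp_pos: [0.6214, 0.1775, 0.2803]
eef_rot: [-2.973, -1.016, 0.0]
wrist_force: [0.3, 0.3, -0.3]
finger_gap: 0.0383
grip_force: 0.0
```

>>> apply_moves:
  plan: "0 0 0 -1 .45;0 0 0 -1 .45;0 0 0 -1 .45;0 0 0 -1 .45;0 0 0 -1 .45;0 0 0 -1 .45;0 0 0 -1 .45;0 0 0 -.25 .45;0 0 0 0 .45;0 0 0 0 .45"

```text
clock: 116.95
tcp_pos: [0.6214, 0.1774, 0.2804]
eef_rot: [-2.115, -2.323, 0.0]
wrist_force: [0.4, 0.4, -0.7]
finger_gap: 0.0384
grip_force: 0.0
```

```bash
python3 -c "
from go import *
need(.6215,.1775,.1686,95.5)"
```

```text
t 116.95 tcp [0.6214 0.1774 0.2804] psi 95.4 gap 0.0384 F [ 0.4  0.4 -0.7] 
 need units x 0.00 y 0.00 z 3.73 spin -0.02 (deg -0.1)
```

>>> apply_moves:
  plan: "0 0 .6 0 .45;0 0 .9 0 .45;0 0 .9 0 .45;0 0 .7 0 .45;0 0 .4 0 .45;0 0 .23 0 .45;0 0 0 0 .45;0 0 0 0 0;0 0 0 0 0;0 0 0 0 0"
  squeeze: 60

```text
clock: 118.2
tcp_pos: [0.6229, 0.1776, 0.1701]
eef_rot: [2.111, 2.323, 0.006]
wrist_force: [11.7, 1.4, 1.3]
finger_gap: 0.0119
grip_force: 58.5
```

>>> apply_moves:
  plan: "0 0 0 0 0;0 0 0 0 0;0 0 0 0 0;0 -.07 -.1 0 0;0 -.07 -.1 0 0;0 -.08 -.11 0 0;0 0 0 0 0;0 0 0 0 0;0 0 0 0 0;0 0 0 0 0"

```text
clock: 119.45
tcp_pos: [0.6165, 0.177, 0.1796]
eef_rot: [2.111, 2.322, 0.007]
wrist_force: [10.5, 2.0, 1.5]
finger_gap: 0.0117
grip_force: 59.4
```

>>> apply_moves:
  plan: "0 0 0 0 .25;0 0 0 0 .3;0 0 0 0 .3;0 0 -.3 0 .3;0 0 -.6 0 .3;0 0 -.8 0 .3;0 0 -.8 0 .3;0 0 -.8 0 .3;0 0 -.8 0 .3;0 0 0 0 .3"

```text
clock: 120.7
tcp_pos: [0.6153, 0.1769, 0.3041]
eef_rot: [2.111, 2.323, 0.005]
wrist_force: [0.4, 0.3, -0.7]
finger_gap: 0.0254
grip_force: 0.0
```

```bash
python3 pang.py; python3 -c "
from go import *
need(.4496,.39,.25,5.5)"
```

```text
ref(35) (np.float64(33.4), np.float64(30.6)) now (np.float64(33.66), np.float64(30.2))
t 120.75 tcp [0.615  0.1769 0.3022] psi 95.5 gap 0.0254 F [-0.3  0.7 -0.7] 
 need units x 7.60 y -4.81 z 1.74 spin 11.25 (deg 90.0)
```

The panel reads as before (35°). Now the lamp switch: I'll go to the near side of the ball with the fingers shut.

>>> apply_moves:
  plan: ".95 -.76 0 0 0;.95 -.76 0 0 0;.95 -.76 0 0 0;.95 -.76 0 0 0;.95 -.76 .2 0 0;.95 -.76 .4 0 0;.95 -.76 .5 0 0;.94 -.75 .5 0 0;0 0 0 0 0;0 0 0 0 0"

```text
clock: 122.0
tcp_pos: [0.412, 0.3858, 0.2527]
eef_rot: [2.112, 2.325, -0.001]
wrist_force: [0.6, -0.5, 0.4]
finger_gap: 0.0001
grip_force: 0.0
```

```bash
python3 - <<'E'
from go import *
im,c,s=snap('wrist','w22'); need(.4123,.3862,.078,95.5)
b=np.array([.4496,.390,.083]); p=proj(c,[b],True)[0]; print(p)
g=cv2.cvtColor(im,cv2.COLOR_BGR2GRAY); u0,v0=(p-28).astype(int); w=g[v0:v0+56,u0:u0+56]
m=(w<50).astype(np.uint8); m=cv2.morphologyEx(m,cv2.MORPH_OPEN,cv2.getStructuringElement(cv2.MORPH_ELLIPSE,(11,11)))
n,L,st,ce=cv2.connectedComponentsWithStats(m)
for i in range(1,n): q=ce[i]+[u0,v0]; print(st[i],q,plane(c,[q],.0834,True))
E
```

```text
t 122.05 tcp [0.4123 0.3857 0.253 ] psi 95.4 gap 0.0001 F [-1.   0.4  1.2] 
 need units x 0.02 y 0.00 z 5.83 spin -0.01 (deg -0.1)
[291.80781047 175.2019158 ]
[ 19  21  23  18 289] [292.12802768 176.03460208] [[0.44999707 0.38922511 0.0834    ]]
```

>>> apply_moves:
  plan: "0 0 .7 0 0;0 0 1 0 0;0 0 1 0 0;0 0 1 0 0;0 0 1 0 0;0 0 .7 0 0;0 0 .43 0 0;0 0 0 0 0;0 .2 0 0 0;0 .2 0 0 0"

```text
clock: 123.3
tcp_pos: [0.4246, 0.3876, 0.0789]
eef_rot: [2.113, 2.325, 0.002]
wrist_force: [-1.4, 0.6, 2.1]
finger_gap: -0.0001
grip_force: 1.0
```

>>> apply_moves:
  plan: "0 .25 0 0 0;0 .25 0 0 0;0 .25 0 0 0;0 .25 0 0 0;0 .25 0 0 0;0 .25 0 0 0;0 .25 0 0 0;0 .25 0 0 0;0 .15 0 0 0;0 0 0 0 0"

```text
clock: 124.55
tcp_pos: [0.4845, 0.3931, 0.0773]
eef_rot: [-2.109, -2.321, 0.013]
wrist_force: [-39.3, -7.6, 15.9]
finger_gap: -0.0004
grip_force: 19.9
```

```bash
python3 - <<'E'
from go import *
need(*(np.array([.4834,.3924])+.0085*u),.078,95.5)
im,c,s=snap('wrist','w23'); b=np.r_[np.array([.4834,.3924])+.0336*u,.0834]; print('full-on ball',proj(c,[b],True), b)
E
```

```text
t 124.55 tcp [0.4845 0.3931 0.0773] psi 95.5 gap -0.0004 F [-39.3  -7.6  15.9] 
 need units x -0.02 y 0.25 z -0.02 spin 0.00 (deg 0.0)
full-on ball [[320.73524514 260.61704304]] [0.51684531 0.39562042 0.0834    ]
```

>>> apply_moves:
  plan: "0 -.3 0 0 0;0 -.4 0 0 0;0 -.4 0 0 0;0 0 -.8 0 0;0 0 -1 0 0;0 0 -1 0 0;0 0 -1 0 0;0 0 -1 0 0;0 0 -1 0 0;0 0 0 0 0"

```text
clock: 125.85
tcp_pos: [0.4554, 0.3906, 0.2546]
eef_rot: [2.112, 2.324, 0.006]
wrist_force: [0.2, -0.1, -0.7]
finger_gap: 0.0001
grip_force: 0.0
```

```bash
python3 - <<'E'
from go import *
im,c,s=snap('wrist','w24'); print(s['tcp_pos'])
g=cv2.cvtColor(im,cv2.COLOR_BGR2GRAY)
for h in(-.0336,.0336):
    b=np.r_[np.array([.4834,.3924])+h*u,.0834]; p=proj(c,[b],True)[0]; print(h,p)
u0,v0=(p-[50,40]).astype(int); w=g[v0:v0+80,u0:u0+90]
m=(w<50).astype(np.uint8); m=cv2.morphologyEx(m,cv2.MORPH_OPEN,cv2.getStructuringElement(cv2.MORPH_ELLIPSE,(11,11)))
n,L,st,ce=cv2.connectedComponentsWithStats(m)
for i in range(1,n): q=ce[i]+[u0,v0]; P=plane(c,[q],.0834,True)[0]; print(st[i],q,P,'h',(P[:2]-[.4834,.3924])@u)
E
python3 pang.py
```

```text
[0.45535915 0.39058526 0.25463479]
-0.0336 [250.35944668 176.49227662]
0.0336 [312.90376773 176.62934082]
[ 33  31  22  23 388] [305.50515464 177.7757732 ] [0.50894028 0.39353898 0.0834    ] h 0.025531868769854516
ref(35) (np.float64(33.4), np.float64(30.6)) now (np.float64(33.57), np.float64(30.9))
```

```bash
python3 - <<'E'
from look import *
for f,uc,vc in(('w22',292,176),('w24',308,177)):
    im=cv2.imread(f'pics/{f}.png').astype(int); m=np.where((im[...,1]-im[...,2])<.12*im[...,1],0,1); g=im.sum(2)//3
    print(f,uc-36)
    for v in range(vc-26,vc+30,2): print(v,''.join('g' if m[v,x] else " .:-=+*#%@"[min(9,g[v,x]//24)] for x in range(uc-36,uc+36)))
E
```

```text
w22 256
150 ggggggggggggggggggggggg+#%%%%%%%%%%%%%%%%%**+++++++++++++**%%%%%###*++++
152 ggggggggggggggggggggggg+#%%%@%%%%%%%%%%%%%%#*++++++++++++++*###**+++++++
154 ggggggggggggggggggggggg+#%%%%%%%%%%%%%%%%%*+=================+++++++++++
156 gggggggggggggggggggggg=+#%%%%%%%%%%%%%%%%#=:::::::::-:::-:::-=++++++++++
158 gggggggggggggggggggggg=+#%%@%%%%%%%%%%%%%*-::::::::-------:::=++++++++++
160 gggggggggggggggggggggg=+#%%@@@@%%%%%%%%%#*-:::::::::----:::::=++++++++++
162 gggggggggggggggggggggg=+#%%%%%%%%%%%%#**+=:::::::::--::::::::=++++++++++
164 gggggggggggggggggggggg=+#%%%%%%%%##*+++++=::::::-:::::::::::-=++++++++++
166 gggggggggggggggggggggg=+#%%%#*#*+========-:::-------::::::::-=++++++++++
168 gggggggggggggggggggggg-=+***+=-:gggggggg.g::---------:::::::-=++++++++++
170 gggggggggggggggggggggg-=+++=-:ggggg.gggggggg::------::::::::-+++++++++++
172 gggggggggggggggggggggg-===-gggggggggggggggggg.::--::::::::::-+++++++++++
174 gggggggggggggggggggggg-==:gggggggg.gg.gg.gg.g...::::::::::::-+++++++++++
176 gggggggggggggggggggggg---ggggggg.ggggg..gggg.....:::::::::::-+++++++++++
178 gggggggggg
[... 2527 characters left out ...]
ggggggg
189 ===========+++++++++++=ggggggggggggggggggggggggggggggggggggggggggggggggg
191 ===========+++++++++++gggggggggggggggggggggggggggggggggggggggggggggggggg
193 ++++++++++++++++++++++gggggggggggggggggggggggggggggggggggggggggggggggggg
195 ++++++++++++++++++++++gggggggggggggggggggggggggggggggggggggggggggggggggg
197 ++++++++++++++++++++++gggggggggggggggggggggggggggggggggggggggggggggggggg
199 ++++++++++++++++++++++gggggggggggggggggggggggggggggggggggggggggggggggggg
201 ++++++++++++++++++++++gggggggggggggggggggggggggggggggggggggggggggggggggg
203 ++++++++++++++++++++++=ggggggggggggggggggggggggggggggggggggggggggggggggg
205 ++++++++++++++++++++++==================================================
```

The ball now sits at h≈+26 mm, and full on should be +34 mm. The earlier push seems to have bound low on the lever, so I'll push again higher, on the ball itself.

>>> apply_moves:
  plan: "0 0 .7 0 0;0 0 1 0 0;0 0 1 0 0;0 0 1 0 0;0 0 1 0 0;0 0 .6 0 0;0 0 .22 0 0;0 .3 0 0 0;0 .3 0 0 0;0 .3 0 0 0"

```text
clock: 127.2
tcp_pos: [0.4832, 0.3931, 0.0871]
eef_rot: [2.113, 2.325, 0.002]
wrist_force: [0.3, 0.4, 0.6]
finger_gap: -0.0001
grip_force: 0.0
```

>>> apply_moves:
  plan: "0 .07 0 0 0;0 .07 0 0 0;0 .07 0 0 0;0 0 0 0 0;0 0 0 0 0;0 0 0 0 0;0 0 0 0 0;0 0 0 0 0;0 0 0 0 0;0 0 0 0 0"

```text
clock: 128.45
tcp_pos: [0.4859, 0.3933, 0.0865]
eef_rot: [-2.11, -2.323, 0.007]
wrist_force: [-25.3, -4.7, 12.6]
finger_gap: 0.0001
grip_force: 13.8
```

```bash
python3 - <<'E'
from go import *
need(*(np.array([.4834,.3924])+.008*u),.088,95.5)
E
```

```text
t 128.45 tcp [0.4859 0.3933 0.0865] psi 95.5 gap 0.0001 F [-25.3  -4.7  12.6] 
 need units x -0.02 y 0.18 z -0.05 spin 0.00 (deg 0.0)
```

```bash
python3 - <<'E'
from go import *
im=cv2.imread('pics/w24.png')
for v in (171,175,179,183,187): print(v,[ '%d/%d/%d'%tuple(im[v,x]) for x in range(292,332,3)])
im,c,s=snap('wrist','w25'); print(s['tcp_pos'])
a,ca,_=snap('side','s25')
for h in (.0255,.0336):
    z=.022+np.sqrt(.07**2-h*h); b=np.r_[np.array([.4834,.3924])+h*u,z]; print(h,proj(ca,[b]),proj(c,[b],True))
p=proj(ca,[b])[0].astype(int); g=cv2.cvtColor(a,cv2.COLOR_BGR2GRAY)
for v in range(p[1]-14,p[1]+16): print(v,' '.join('%3d'%x for x in g[v,p[0]-16:p[0]+16]))
E
```

```text
171 ['83/85/84', '69/72/71', '37/41/36', '35/39/33', '34/39/34', '35/40/34', '34/38/32', '33/38/32', '86/105/79', '98/120/90', '97/120/89', '96/120/88', '97/120/88', '97/121/89']
175 ['115/118/119', '41/45/41', '34/38/34', '36/40/35', '38/41/36', '37/40/36', '36/40/36', '35/38/33', '40/47/38', '95/118/88', '96/119/88', '96/119/88', '97/120/89', '97/120/88']
179 ['122/129/128', '39/43/39', '36/39/36', '37/41/37', '39/42/38', '41/44/40', '39/42/38', '36/39/34', '35/41/34', '94/117/87', '97/120/89', '97/120/89', '96/119/88', '96/119/89']
183 ['130/138/137', '70/76/74', '37/40/36', '39/42/39', '43/46/42', '42/44/41', '37/41/36', '36/39/34', '55/66/51', '96/118/88', '97/119/89', '95/118/88', '94/116/86', '97/119/89']
187 ['133/142/140', '92/110/88', '55/66/53', '38/42/37', '38/42/38', '38/41/38', '37/40/36', '55/66/52', '86/105/80', '85/106/79', '86/106/80', '86/107/80', '85/106/79', '87/108/80']
[0.48592317 0.39332958 0.0864599 ]
0.0255 [[216.56340756 129.38664468]] [[300.84732579 255.96587517]]
0.0336 [[218.90146217 129.63946569]] [[314.85899094 252.19987714]]
115  37  32  29  30  28  2
[... 3233 characters left out ...]
 100 106 128 147 153 151 151 151 152 151
140 111 111 112 110 112 115 114 110 107 109 118 132 147 158 161 154 138 119 109 114 122 120 108 100 112 131 144 149 150 151 151 151
141 118 119 120 118 117 114 110 107 109 118 132 147 157 161 154 138 114  93  85  90 105 117 114 101  96 109 129 142 148 150 151 151
142 121 122 122 119 114 110 107 109 118 132 145 155 160 155 139 116  94  80  74  74  84  99 105  96  86  90 108 129 144 150 151 152
143 121 122 119 113 109 107 110 117 131 143 153 158 153 138 117  95  80  72  68  65  68  78  84  84  80  82  92 114 135 147 151 151
144 121 118 113 108 106 111 120 132 143 148 151 148 135 114  94  78  72  66  63  63  62  66  70  76  83  87  89 103 125 142 148 151
```

>>> apply_moves:
  plan: "0 -.3 0 0 0;0 -.4 0 0 0;0 -.4 0 0 0;0 0 -.8 0 0;0 0 -1 0 0;0 0 -1 0 0;0 0 -1 0 0;0 0 -1 0 0;0 0 -1 0 0;0 .5 -.5 0 0"

```text
clock: 129.8
tcp_pos: [0.4698, 0.3919, 0.2777]
eef_rot: [2.112, 2.325, 0.004]
wrist_force: [0.2, -0.4, -1.1]
finger_gap: 0.0001
grip_force: 0.0
```

```bash
python3 - <<'E'
from go import *
im,c,s=snap('wrist','w26'); print(s['tcp_pos'],s['clock']); a,ca,_=snap('side','s26'); t,ct,_=snap('top','t26')
g=cv2.cvtColor(im,cv2.COLOR_BGR2GRAY)
b=np.r_[np.array([.4834,.3924])+.029*u,.085]; p=proj(c,[b],True)[0]; u0,v0=(p-[32,30]).astype(int); w=g[v0:v0+60,u0:u0+64]
m=(w<50).astype(np.uint8); m=cv2.morphologyEx(m,cv2.MORPH_OPEN,cv2.getStructuringElement(cv2.MORPH_ELLIPSE,(13,13)))
n,L,st,ce=cv2.connectedComponentsWithStats(m)
for i in range(1,n): q=ce[i]+[u0,v0]; P=plane(c,[q],.0834,True)[0]; print(st[i],q,P,'h',(P[:2]-[.4834,.3924])@u)
R=lambda x,w,h: cv2.resize(x,(w,h),interpolation=cv2.INTER_CUBIC)
q=proj(ca,[b])[0].astype(int); q0=q
s0=cv2.imread('pics/s5.png')
crop=lambda i,q,r: i[max(q[1]-r,0):q[1]+r,max(q[0]-r,0):q[0]+r]
z0=R(im[max(v0-40,0):v0+90,max(u0-60,0):u0+110],400,300)
top=np.hstack([z0,R(crop(a,q,26),200,300),R(crop(s0,q,26),200,300)])
bot=np.hstack([R(im,400,300),R(cv2.convertScaleAbs(a[90:270,170:350],alpha=1.3),400,300)])
cv2.imwrite('pics/final.png',np.vstack([top,bot]))
E
```

```text
[0.46982364 0.39193028 0.27766572] 129.8
[ 19  22  21  21 335] [290.02985075 172.7880597 ] [0.50909994 0.39340515 0.0834    ] h 0.025677966536342783
```

View pics/final.png

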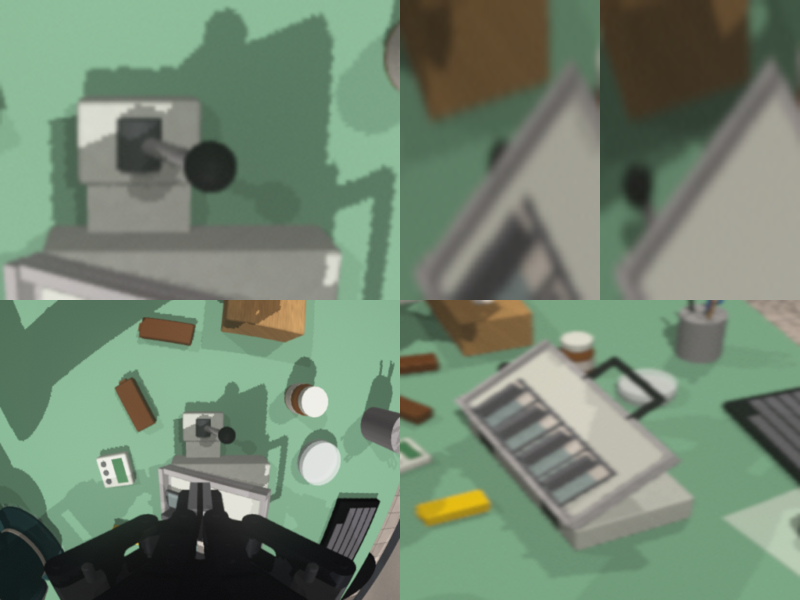

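The lever leans clearly to the far side and the ball did not move in the second push. All four carriers lie flat, side by side, and the panel is up. As a last check I'll take the slot centre (about (260,164) in the wrist view) as the pivot.

```bash
python3 - <<'E'
from go import *
c=np.load('pics/w26.npy',allow_pickle=True).item()['c']
P0=np.array([.4834,.3924])
ball=plane(c,[(290,172.8)],.0834,True)[0][:2]
for z in (.022,.03,.04): 
    s=plane(c,[(259.8,164.1)],z,True)[0][:2]; print(z,'slot h',(s-P0)@u,'ball-slot',(ball-s)@u)
# start-pose ball re-measured the same way, from w22 and w1, and now from top
for f,th,ker in (('w22',50,13),):
    cc=np.load(f'pics/{f}.npy',allow_pickle=True).item()['c']; g=cv2.cvtColor(cv2.imread(f'pics/{f}.png'),cv2.COLOR_BGR2GRAY)
    p=proj(cc,[[.45,.389,.083]],True)[0].astype(int); w=g[p[1]-25:p[1]+25,p[0]-25:p[0]+25]
    m=cv2.morphologyEx((w<50).astype(np.uint8),cv2.MORPH_OPEN,cv2.getStructuringElement(cv2.MORPH_ELLIPSE,(ker,ker)))
    n,L,st,ce=cv2.connectedComponentsWithStats(m); q=ce[1]+p-25; X=plane(cc,[q],.0834,True)[0][:2]; print('start',X,(X-P0)@u,st[1])
E
python3 pang.py
```

```text
0.022 slot h -0.007900994700997536 ball-slot 0.03354494755716491
0.03 slot h -0.008035400823026404 ball-slot 0.03367935367919378
0.04 slot h -0.008203408475562543 ball-slot 0.03384736133172992
ref(35) (np.float64(33.4), np.float64(30.6)) now (np.float64(33.55), np.float64(31.3))Traceback (most recent call last):
  File "<stdin>", line 12, in <module>
IndexError: index 1 is out of bounds for axis 0 with size 1
```

The ball is 33.6 mm past the slot centre, which is exactly 0.5 rad, so the switch is fully on. The panel still reads 35°, and the arm is clear of everything.

```bash
python3 -c "
from workcell import job
print(job.close_job())"
```

```text
the job is handed in; nothing more can be done
None
```

I handed the job in with both slide boxes in the tray, all four carriers flat against the ledge, the panel at about 35° and the lamp switch fully on; pressing carriers down twice sagged the panel a few degrees, so I raised it back to 35° both times.

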